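Set up the nested drain pots and hold the washed bush over them with tongs

ROBOT

A 7-joint arm with a two-finger parallel gripper is mounted at the origin on a cart in front of the work surface, level with it; the furniture and walls round the work are solid. World frame = base frame: x ahead of the robot, y to its left, z up, the work surface at z = 0. Lengths are in m, angles in rad, forces in N, time in s.
With the tool pointing down it reaches from about 0.4 to 0.85 m from the base axis. Payload 10.4 kg.
Tool frame: the origin (TCP) lies midway between the tips of the shut fingers; the grasp point (between the pads) lies 19 mm behind it; z points along the fingers, x is the direction in which the jaws open and shut, and the axes are right-handed (so a half turn about z gives the same grasp; the last joint's range is limited). The gripper opens to 85 mm and grips with 20 to 120 N. Pads are 22 mm wide; open, the fingers measure 114 mm over their backs; the gripper's body (76 mm by 85 mm) begins 54 mm behind the grasp point. The pads swing forward as they close: fully open they stand 13 mm farther back than shut.
Start: joints at [-1.26, 0.332, -0.065, 1.46, 0.022, 1.35, -0.088], TCP at [0.205, 0.591, 0.231] pointing down, gripper open.
Joint ranges: [-2.6, 2.6], [-0.5, 2.12], [-1.47, 1.34], [0.16, 2.42], [-1.27, 4.41], [0.06, 2.06], [-2.6, 2.6]. Speed limits (rad/s): [2.22, 2.22, 2.79, 2.79, 3.14, 3.14, 3.14].

INTERFACE

Orientations are given as a unit quaternion [x, y, z, w].
In Python, from workcell import telemetry, eyes, order gives the robot as it stands.
- The arm moves only by the tool servo_tool, never from a script. Its argument "deltas" is a list of rows, each a list of 3 entries, a list of its own where there are three numbers: the shift along the tool's x, y, z in cm, then the turn about the tool's z in rad, then the finger opening in cm, from 0 to 8.54. A call has 1 to 12 rows; each row shifts and turns the pose as measured when the row begins, along the tool's axes as they then stand; what a row does not reach is not made up. A row lasts 1/12 s, in which the tool goes at most 41.7 mm and 7.16 degrees, less where a joint would pass 70% of its speed; a pose out of reach is approached as far as the arm can. A call is refused whole if a number of a shift passes 4.17 or a number of a turn 0.125, either way. A call with a gripper value outside its range is refused whole. The fingers move at their own pace and stop on an object; "force" is the grip in N (left out, the last holds). Time passes only in rows, so rows that do not move let the fingers close. It gives the time, the measured TCP pose, the force and the opening at its end, in the units of the state.
- telemetry.get_obs(): the state, without advancing time (a new reading comes with each control period).
- eyes.camera(name): name is "side" or "top" or "wrist"; returns (picture, depth): 480x640x3 uint8, blue, green, red; 480x640 float32, m along the optical axis (not along the pixel's ray), 0 where there is no reading.
- eyes.calibration(name): a dict with "fx", "fy", "cx", "cy" (pixels), "rvec" (rotation vector, rad) and "tvec" (3), from world to camera coordinates, as OpenCV has them. Camera axes: x right, y down, z forward; pixel columns grow to the right and rows downward; lengths in m; the calibration is good to about 2 mm. A picture is of the moment at which its call begins: read the wrist's pose just before it. calibration takes no time and is no camera call; for the wrist camera it gives the pose at the moment of the call.
- order.hand_in(): hands the job in, once; it reports no verdict.
The state is a dict: "clock": time; "joint_pos": joint angles; "joint_velocities": joint speeds; "tau": joint torques, N m; "position": TCP position; "ee_rot": TCP orientation; "ft_force": force on the tool from outside, world axes, zero at the start; "torque": the same for the moment, N m; "grip_width": opening from 0.0 (shut) to 1.0 (fully open).
Only numpy, scipy, OpenCV 4.12 (cv2) and the standard library are available. Lean on these libraries where they do the work, as an engineer would, in place of code of your own. Each camera call takes 0.05 s, during which the arm holds its last target. There are 200 camera calls.

TASK

Set up the drain: put the pot into the wide drip pan and the tall strainer cup into the pot, all standing upright, and let go of them. Then grip the sprung tongs, close their jaws on the brass bush that stands on the pine block, lift it, and hold it just above the open mouth of the strainer, centred over it and not touching it; finish while still holding it there in the tongs. Never touch the bush itself with the gripper, do not drop it, and leave the pliers and the tape measure alone.

Things in the scene. Friction and masses are not known exactly. Their poses are not given: they have to be found in the camera images.
- drip_pan: Widest and lowest vessel: plain steel pan, open above, outside diameter 86 mm at the foot and 92 mm at the rim, 30 mm high, wall 3 mm, floor 9 mm thick (a heavy base). Origin: centre of the underside, z up. Loose, 0.45 kg.
- pot: Middle vessel: plain straight steel pot, open above, outside diameter 64 mm, 62 mm high, wall and floor 3 mm (inside diameter 58 mm). Origin: centre of the underside, z up. Loose, about 0.18 kg. It and the strainer may stand in each other's places.
- strainer: Narrowest and tallest vessel: plain steel strainer cup with rows of small dark holes near the foot, open above, outside diameter 46 mm, 95 mm high, wall and floor 3 mm. Origin: centre of the underside, z up. Loose, about 0.15 kg. Nested, its rim stands about 107 mm above the bench.
- pine_block: Pine offcut 62 x 120 x 38 mm lying on the bench, 0.6 kg. Origin: centre of the underside; x across (62 mm), y along (120 mm), z up. Note: an upper shelf overhangs the back of the bench; its front edge is 0.60 m ahead of the base, about 0.45 m above the bench.
- bush: Brass bush: upright tube, outside diameter 26 mm, bore 16 mm, 36 mm high, about 0.07 kg, standing on the pine block. Origin: centre of its underside, z along its bore.
- tongs: Sprung steel tongs lying flat on the bench, 185 mm long, 24 mm high, 0.15 kg, balanced near the grips. Origin: underside level, midway between the two black grip sleeves; x to the jaws, z up; hinge at x = -85 mm, jaws from x = +67 to +93 mm. Sleeves 60 mm long (x -30 to +30), 24 mm high; grip them across y. The +y arm is part of this body, the -y arm swings.
- tongs_arm (a joint): Hinge angle of the swinging arm, rad: 0 relaxed (57 mm wide over the sleeves, jaws 59 mm apart), growing as they close; 0.07: sleeves 51 mm, jaws 47 mm; 0.2: closed on the bush, sleeves 40 mm and parallel; stop at 0.28. A spring opens them; squeezing takes 6 N at first, 11 N on the bush. The tongs' middle line is turned about the hinge by half this angle, anticlockwise from above.
- tongs_jaws (a point): Point midway between the relaxed jaws at half their height: x = +80 mm, z = 11 mm in the tongs' frame. Jaw plates 26 mm long, 22 mm high, undersides level with the tongs' underside. Tongs held squeezed to about 51 mm over the sleeves are carried by their spring force with the jaws still open; a 40 N grip on the sleeves squeezes the bush with about 15 N.
- moving_jaw (a point): Middle of the inner face of the swinging arm's jaw, 11 mm above the tongs' underside.
- pliers: Pliers with coloured grips, 171 x 58 x 14 mm, lying at the back; a bystander to leave alone. Origin: centre of the underside.
- tape_measure: Tape measure, 36 x 93 x 68 mm, standing at the left; a bystander to leave alone. Origin: centre of the underside.

How it is judged:
On the way, in this order (a step that is already met when the one before it is completed fails the run):
1. the pot stands in the drip pan, let go (horizontal distance between pot and drip_pan below 0.016 m and z of pot in the frame of drip_pan below 0.014 m and angle between each of pot, drip_pan's own z axis and vertical below 0.12 rad and height (world z) of drip_pan below 0.01 m and contact force between the fingers and pot below 0.1 N), for 0.2 s.
2. the strainer stands in the pot in the drip pan, let go (horizontal distance between pot and drip_pan below 0.016 m and z of pot in the frame of drip_pan below 0.014 m and angle between each of pot, drip_pan's own z axis and vertical below 0.12 rad and height (world z) of drip_pan below 0.01 m and horizontal distance between strainer and pot below 0.012 m and z of strainer in the frame of pot below 0.008 m and angle between strainer's own z axis and vertical below 0.15 rad and contact force between the fingers and strainer below 0.1 N), for 0.2 s.
3. the bush is lifted off the pine block in the jaws of the tongs (contact force between tongs and bush above 0.5 N and contact force between the fingers and tongs above 1 N and height (world z) of bush above 0.06 m), for 0.2 s.
At the end, for the whole second after the job is handed in: Pot upright on the pan's floor (axes within 16 mm), strainer upright on the pot's floor (within 12 mm); the robot grips the tongs, their jaws hold the bush still, underside 5 to 90 mm above the strainer's rim, axis within 20 mm of the strainer's, touching nothing else (horizontal distance between pot and drip_pan below 0.016 m and z of pot in the frame of drip_pan below 0.014 m and angle between each of pot, drip_pan's own z axis and vertical below 0.12 rad and height (world z) of drip_pan below 0.01 m and horizontal distance between strainer and pot below 0.012 m and z of strainer in the frame of pot below 0.008 m and angle between strainer's own z axis and vertical below 0.15 rad and contact force between tongs and bush above 0.5 N and contact force between the fingers and tongs above 1 N and horizontal distance between bush and strainer below 0.02 m and z of bush in the frame of strainer between 0.1 and 0.185 m and contact force between each of bush, tongs and strainer below 0.05 N and contact force between bush and the fingers below 0.05 N and linear speed of bush below 0.03 m/s); the arm keeps its last pose, push and grip.
It fails at once if the gripper touches the bush itself (contact force between the fingers and bush above 0.3 N).
It fails at once if the bush is dropped or knocked down to the bench (height (world z) of bush below 0.028 m).
It fails at once if the pliers are moved by more than 40 mm (distance of pliers from where it was at the start of the episode above 0.04 m).
It fails at once if the tape measure is moved by more than 40 mm (distance of tape_measure from where it was at the start of the episode above 0.04 m).
It also fails if it takes over 67 s, if anything falls off the work surface, if the arm or the gripper's body presses on something with over 40 N, if the wrist force passes 120 N, or if a joint passes its speed limit or range.

## Working session

There is one attempt and no reset: what is moved stays moved. The work goes in short steps, Python scripts to look and compute and a tool call to move; the robot and the scene stay as the last step left them, time stands still between calls to the robot, and variables do not carry over. Pictures are saved under pics/ and viewed, about 8 in all and at most 12, crops included, and the job is handed in when it is done.

Besides the shell and the picture viewer there is one more tool, called after ">>>" as name(argument=value, ...), one argument or row to a line, values as JSON. servo_tool: Moves the arm, as the interface text tells. Its arguments: {"type":"object","properties":{"deltas":{"type":"array"},"force":{"type":"number"}},"required":["deltas"]}

```bash
ls; mkdir -p pics; python3 - <<'E'
from workcell import telemetry, eyes
import cv2,numpy as np
print(telemetry.get_obs())
for n in ("top","side"):
    p,d=eyes.camera(n); c=eyes.calibration(n); print(n,c)
    cv2.imwrite(f"pics/{n}0.png",p); np.save(f"pics/{n}0.npy",d)
E
```

```text
pics
{'clock': 0.0, 'joint_pos': array([-1.25960204,  0.33286329, -0.06468522,  1.46095168,  0.02162209,
        1.34990377, -0.08849089]), 'joint_velocities': array([-0.00135801,  0.00028617,  0.00035359, -0.0017206 , -0.00023865,
        0.00103815,  0.00014661]), 'tau': array([ 7.28466403e-04, -6.25444221e+01,  4.90182603e-02, -3.91599476e+01,
        1.60444347e-02,  9.96953342e-03, -6.76811247e-07]), 'position': array([0.20466505, 0.5901368 , 0.23051631]), 'ee_rot': array([ 8.14742149e-01,  5.79823007e-01, -5.54184816e-04,  4.51809568e-04]), 'ft_force': array([ 0.35218536, -0.15220874, -0.09934496]), 'torque': array([ 0.00303893, -0.03701359, -0.01393614]), 'grip_width': 0.9993360205700411}
top {'fx': 450.6447729988557, 'fy': 450.6447729988557, 'cx': 326.31115774700515, 'cy': 243.47307854568587, 'rvec': array([ 2.19253079, -2.18890998,  0.12226998]), 'tvec': array([0.10207721, 0.5135169 , 0.97238639])}
side {'fx': 601.365782368983, 'fy': 601.365782368983, 'cx': 329.2527723341491, 'cy': 249.1294583413097, 'rvec': array([ 2.21103983, -0.13285075,  0.08217095]), 'tvec': array([-0.47425483,  0.16749288,  1.1361428 ])}
```

View pics/top0.png

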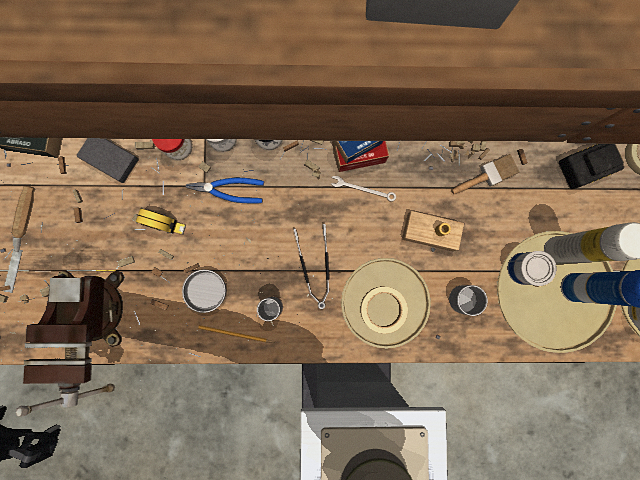

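View pics/side0.png

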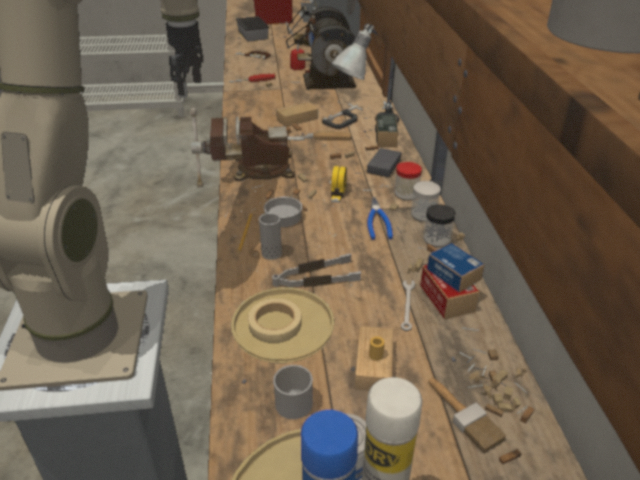

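The top view shows the pan at about (205,291), the strainer at (269,309), the tongs with hinge at (321,306) and jaws up at (295–324,226), the pot at (472,300), and the bush at (445,229) on the block. The side view agrees: a tall strainer next to the pan, and the shorter pot beyond the cream disc.

```bash
cat > h.py <<'E'
import cv2,numpy as np
from workcell import telemetry, eyes
def Rt(c): return cv2.Rodrigues(np.array(c["rvec"]))[0],np.array(c["tvec"])
def ray(c,u,v):
    R,t=Rt(c); d=R.T@np.array([(u-c["cx"])/c["fx"],(v-c["cy"])/c["fy"],1.]); return -R.T@t,d
def onplane(c,u,v,z):
    o,d=ray(c,u,v); return o+d*(z-o[2])/d[2]
def cross(r1,r2):
    (o1,d1),(o2,d2)=r1,r2; s=np.linalg.lstsq(np.c_[d1,-d2],o2-o1,rcond=None)[0]
    a,b=o1+s[0]*d1,o2+s[1]*d2; return (a+b)/2,np.linalg.norm(a-b)
def cloud(c,d):
    R,t=Rt(c); v,u=np.mgrid[:d.shape[0],:d.shape[1]]
    P=np.stack([(u-c["cx"])/c["fx"]*d,(v-c["cy"])/c["fy"]*d,d],-1)
    P=(P-t)@R; P[d<=0]=np.nan; return P
def project(c,p): return cv2.projectPoints(np.float64(p).reshape(-1,1,3),c["rvec"],c["tvec"],np.array([[c["fx"],0,c["cx"]],[0,c["fy"],c["cy"]],[0,0,1]]),None)[0].reshape(-1,2)
E
python3 - <<'E'
from h import *
np.set_printoptions(precision=4,suppress=True)
for n in ("top","side"):
    c=eyes.calibration(n);P=cloud(c,np.load(f"pics/{n}0.npy"));print(n,"cam",ray(c,0,0)[0])
    X,Y,Z=P[...,0],P[...,1],P[...,2]
    ctr={"pan":(.48,.37),"strainer":(.44,.23),"pot":(.46,-.2),"block":(.6,-.13)}
    if n=="top":
        for k,(u,v) in dict(pan=(205,291),strainer=(269,309),pot=(472,300),bush=(445,229),blk=(434,230),hinge=(321,306),jl=(295,228),jr=(324,225),disc=(400,270),disc2=(385,287),tape=(158,218),pl=(210,187)).items():
            w=np.nanmax(P[v-6:v+7,u-6:u+7,2]);print(k,onplane(c,u,v,0),"maxz",w,onplane(c,u,v,w))
    m=((Z>.012)&(Z<.2)&(X>.3)&(X<.75)&(Y>-.35)&(Y<.5)).astype(np.uint8)
    num,L,st,_=cv2.connectedComponentsWithStats(m)
    for i in range(1,num):
        if st[i,4]>60:
            q=P[L==i];zt=np.percentile(q[:,2],95);r=q[q[:,2]>zt-.006]
            print(n,st[i],"zt",zt,"top ctr",(r[:,:2].min(0)+r[:,:2].max(0))/2,"size",r[:,:2].max(0)-r[:,:2].min(0))
E
```

```text
top cam [0.4292 0.1294 1.0093]
pan [0.4088 0.3708 0.    ] maxz 0.014123597723841847 [0.4091 0.3675 0.0141]
strainer [0.3692 0.2292 0.    ] maxz 0.06078995102594204 [0.3728 0.2232 0.0608]
pot [ 0.3887 -0.2247  0.    ] maxz 0.026529619983745385 [ 0.3898 -0.2154  0.0265]
bush [ 0.5488 -0.1672  0.    ] maxz 0.0796936147356626 [ 0.5394 -0.1438  0.0797]
blk [ 0.5464 -0.142   0.    ] maxz 0.07752446814515088 [ 0.5374 -0.1212  0.0775]
hinge [0.3756 0.1141 0.    ] maxz 0.02811530921622254 [0.3771 0.1145 0.0281]
jl [0.5498 0.1729 0.    ] maxz 0.026683575026282456 [0.5467 0.1718 0.0267]
jr [0.5569 0.1076 0.    ] maxz 0.02832795551964876 [0.5533 0.1082 0.0283]
disc [ 0.4557 -0.0633  0.    ] maxz 0.028522529170623624 [ 0.455  -0.0579  0.0285]
disc2 [ 0.4177 -0.0291  0.    ] maxz 0.042430556839413186 [ 0.4182 -0.0224  0.0424]
tape [0.5712 0.479  0.    ] maxz 0.07042024694729737 [0.5613 0.4546 0.0704]
pl [0.6423 0.365  0.    ] maxz 0.020056532963343247 [0.638  0.3604 0.0201]
top [149 139  43  21 634] zt 0.08313993131150901 top ctr [0.715 0.439] size [0.0252 0.0601]
top [205 139  32  13 284] zt 0.08
[... 1943 characters left out ...]
[272 254  89  31 707] zt 0.024388335581356252 top ctr [0.4644 0.1351] size [0.185  0.0826]
side [ 238  288   97   76 4917] zt 0.036694137204250146 top ctr [ 0.3706 -0.0461] size [0.1002 0.1506]
side [ 355  327   38   61 1934] zt 0.07019662019473649 top ctr [ 0.5417 -0.1452] size [0.0248 0.0268]
side [ 274  365   39   50 1538] zt 0.06218235903251253 top ctr [ 0.3923 -0.2016] size [0.063  0.0678]
side [ 430  378   76   72 1436] zt 0.020435398631535904 top ctr [ 0.6776 -0.2639] size [0.0819 0.1422]
side [346 414  20  30 240] zt 0.08843559246956695 top ctr [ 0.477  -0.3241] size [0.0255 0.0518]
side [ 239  429   63   51 1891] zt 0.026906168681345714 top ctr [ 0.3488 -0.3067] size [0.096  0.0687]
```

>>> servo_tool(
  deltas=[
    [[-0.8,3.7,0],0.065,8.5],
    [[-0.8,3.7,0],0.065,8.5],
    [[-0.8,3.7,0],0.068,8.5],
    [[-0.8,3.7,0],0.068,8.5],
    [[-0.8,3.7,0],0.07,8.5],
    [[-0.8,3.7,0],0.07,8.5],
    [[-0.8,3.7,0],0.07,8.5],
    [[-0.8,3.7,0],0.072,8.5],
    [[-0.8,3.7,0],0.072,8.5],
    [[-0.8,3.7,0],0.072,8.5],
    [[-0.8,3.7,0],0.075,8.5],
    [[-0.8,3.7,0],0.075,8.5],
  ],
  force=30,
)

```text
clock: 1.1
position: [0.4707, 0.2277, 0.2237]
ee_rot: [0.983, 0.186, -0.005, 0.002]
ft_force: [0.1, 1.0, 0.2]
grip_width: 1.001
```

```bash
cat > plan.py <<'E'
# from the present pose to waypoints (x,y,z,psi): prints rows in tool axes, polar path about the base
from h import *
from scipy.spatial.transform import Rotation as Ro
def pose():
    s=telemetry.get_obs(); R=Ro.from_quat(s["ee_rot"]).as_matrix(); return np.array(s["position"]),np.arctan2(R[1,0],R[0,0]),R,s
def rows(wps,k=1.,vmax=3.6):
    p,psi,R,s=pose(); print("t",round(s["clock"],2),"p",p.round(4),"psi",round(psi,3),"tilt",R[:,2].round(3),"q",s["joint_pos"].round(2),"g",round(s["grip_width"]*8.54,2),"F",s["ft_force"].round(1))
    for x,y,z,ps in wps:
        dp=(ps-psi+np.pi/2)%np.pi-np.pi/2 if ps is not None else 0
        r0,a0=np.hypot(*p[:2]),np.arctan2(p[1],p[0]); r1,a1=np.hypot(x,y),np.arctan2(y,x)
        L=np.hypot(np.hypot(r1-r0,(a1-a0)*max(r0,r1)),z-p[2])
        n=max(1,int(np.ceil(max(L*100/vmax,abs(dp)/.11)))); z0,ps0,q=p[2],psi,p
        for i in range(1,n+1):
            f=i/n; r,a=r0+f*(r1-r0),a0+f*(a1-a0); w=np.array([r*np.cos(a),r*np.sin(a),z0+f*(z-z0)]); d=(w-q)*100; c,s_=np.cos(psi),np.sin(psi)
            print([[round(float(v),2) for v in (c*d[0]+s_*d[1],s_*d[0]-c*d[1],-d[2])],round(-dp/n,3)]); q=w; psi-=-dp/n
        p=q; print("--",n)
E
python3 - <<'E'
from plan import *
rows([(.392,-.202,.2,-.476)])
E
```

```text
t 1.1 p [0.4707 0.2277 0.2237] psi 0.374 tilt [-0.01  -0.006 -1.   ] q [-0.81  0.11  0.29  1.75 -0.03  1.3  -0.13] g 8.55 F [0.1 1.  0.2]
[[-0.44, 3.46, 0.17], np.float64(0.061)]
[[-0.46, 3.42, 0.17], np.float64(0.061)]
[[-0.48, 3.38, 0.17], np.float64(0.061)]
[[-0.49, 3.34, 0.17], np.float64(0.061)]
[[-0.51, 3.3, 0.17], np.float64(0.061)]
[[-0.53, 3.26, 0.17], np.float64(0.061)]
[[-0.55, 3.21, 0.17], np.float64(0.061)]
[[-0.57, 3.17, 0.17], np.float64(0.061)]
[[-0.59, 3.13, 0.17], np.float64(0.061)]
[[-0.6, 3.09, 0.17], np.float64(0.061)]
[[-0.62, 3.05, 0.17], np.float64(0.061)]
[[-0.63, 3.0, 0.17], np.float64(0.061)]
[[-0.65, 2.96, 0.17], np.float64(0.061)]
[[-0.66, 2.92, 0.17], np.float64(0.061)]
-- 14
```

>>> servo_tool(
  deltas=[
    [[-0.5,3.5,0.2],0.062,8.5],
    [[-0.5,3.5,0.2],0.062,8.5],
    [[-0.5,3.4,0.2],0.062,8.5],
    [[-0.5,3.4,0.2],0.062,8.5],
    [[-0.5,3.3,0.2],0.062,8.5],
    [[-0.6,3.3,0.2],0.062,8.5],
    [[-0.6,3.2,0.2],0.062,8.5],
    [[-0.6,3.2,0.2],0.062,8.5],
    [[-0.6,3.1,0.2],0.062,8.5],
    [[-0.6,3.1,0.2],0.062,8.5],
    [[-0.6,3.0,0.2],0.062,8.5],
    [[-0.6,3.0,0.2],0.062,8.5],
  ],
)

```text
clock: 2.1
position: [0.4098, -0.1749, 0.1994]
ee_rot: [0.979, -0.206, -0.005, 0.004]
ft_force: [0.6, -0.5, -0.2]
grip_width: 0.996
```

```bash
cat > rim.py <<'E'
# rim centre of vessel near (x,y) with rim height z from wrist depth
from plan import *
def rim(x,y,zr,rad,n="wrist",name=None,tol=.008):
    c=eyes.calibration(n); pic,d=eyes.camera(n)
    if name: cv2.imwrite(f"pics/{name}.png",pic)
    P=cloud(c,d); m=(abs(P[...,2]-zr)<tol)&(np.hypot(P[...,0]-x,P[...,1]-y)<rad+.03)
    q=P[m]; 
    if len(q)<20: print("few",len(q)); return
    (cx,cy),r=cv2.minEnclosingCircle(q[:,:2].astype(np.float32)); print("rim",len(q),"c",round(cx,4),round(cy,4),"r",round(r,4),"z",np.percentile(q[:,2],[50,95]).round(4))
E
python3 - <<'E'
from rim import *
np.set_printoptions(precision=4,suppress=True)
rim(.392,-.202,.062,.032,name="w1")
rim(.392,-.202,.062,.032,"top"); rim(.392,-.202,.062,.032,"side")
rows([(.392,-.202,.12,-.476),(.392,-.202,.04,None)])
E
```

```text
rim 1616 c 0.3918 -0.2029 r 0.0324 z [0.0616 0.0631]
rim 217 c 0.3912 -0.2026 r 0.0326 z [0.0627 0.0662]
rim 384 c 0.391 -0.2025 r 0.0336 z [0.0599 0.0634]
t 2.25 p [ 0.4096 -0.1753  0.1995] psi -0.416 tilt [-0.012 -0.006 -1.   ] q [-0.4  -0.09  0.67  1.98  0.07  1.25 -0.17] g 8.48 F [-0.   1.4  0.3]
[[-0.15, 1.06, 2.65], np.float64(0.02)]
[[-0.15, 1.06, 2.65], np.float64(0.02)]
[[-0.16, 1.05, 2.65], np.float64(0.02)]
-- 3
[[0.0, 0.0, 2.67], 0.0]
[[-0.0, -0.0, 2.67], 0.0]
[[0.0, -0.0, 2.67], 0.0]
-- 3
```

>>> servo_tool(
  deltas=[
    [[-0.2,1.1,1.5],0.02,8.5],
    [[-0.15,1.1,2.0],0.02,8.5],
    [[-0.15,1.1,2.0],0.02,8.5],
    [[0,0,2.0],0,8.5],
  ],
)

```text
clock: 2.58
position: [0.3945, -0.2015, 0.126]
ee_rot: [0.972, -0.233, -0.001, 0.003]
ft_force: [-0.1, 0.3, -0.4]
grip_width: 0.993
```

```bash
python3 - <<'E'
from rim import *
rows([(.3916,-.2028,.038,-.476)])
E
```

```text
t 2.58 p [ 0.3945 -0.2015  0.126 ] psi -0.47 tilt [-0.003 -0.005 -1.   ] q [-0.35 -0.01  0.73  2.08  0.01  1.07 -0.1 ] g 8.48 F [-0.1  0.3 -0.4]
[[-0.07, 0.08, 2.93], np.float64(0.002)]
[[-0.07, 0.08, 2.93], np.float64(0.002)]
[[-0.07, 0.08, 2.93], np.float64(0.002)]
-- 3
```

>>> servo_tool(
  deltas=[
    [[-0.1,0.1,2.5],0,8.5],
    [[-0.1,0.1,2.5],0,8.5],
    [[-0.05,0.05,2.2],0,8.5],
    [[0,0,1.3],0,8.5],
    [[0,0,0],0,6.0],
    [[0,0,0],0,6.0],
    [[0,0,0],0,6.0],
    [[0,0,0],0,6.0],
    [[0,0,0],0,6.0],
    [[0,0,0],0,6.0],
  ],
  force=30,
)

```text
clock: 3.42
position: [0.3933, -0.1961, 0.0358]
ee_rot: [0.974, -0.225, -0.003, 0.003]
ft_force: [0.3, -0.1, -2.3]
grip_width: 0.723
```

```bash
python3 - <<'E'
from rim import *
rim(.41,.367,.03,.046,"top");rim(.41,.367,.03,.046,"side")
rows([(.3916,-.2028,.19,None),(.4106,.367,.19,.72),(.4106,.367,.05,.72)])
E
```

```text
rim 303 c 0.4104 0.3664 r 0.0465 z [0.0312 0.0344]
few 0
t 3.52 p [ 0.3933 -0.1963  0.0357] psi -0.455 tilt [-0.006 -0.005 -1.   ] q [-0.32  0.18  0.73  2.17 -0.15  0.85  0.04] g 6.18 F [ 0.5 -0.1 -1.7]
[[0.03, 0.13, -3.09], 0.0]
[[0.03, 0.13, -3.09], 0.0]
[[0.03, 0.13, -3.09], 0.0]
[[0.03, 0.13, -3.09], 0.0]
[[0.03, 0.13, -3.09], 0.0]
-- 5
[[0.55, -2.82, -0.0], np.float64(-0.062)]
[[0.55, -2.86, -0.0], np.float64(-0.062)]
[[0.54, -2.9, -0.0], np.float64(-0.062)]
[[0.54, -2.94, -0.0], np.float64(-0.062)]
[[0.53, -2.98, -0.0], np.float64(-0.062)]
[[0.53, -3.01, -0.0], np.float64(-0.062)]
[[0.52, -3.05, -0.0], np.float64(-0.062)]
[[0.51, -3.09, -0.0], np.float64(-0.062)]
[[0.51, -3.13, -0.0], np.float64(-0.062)]
[[0.5, -3.16, -0.0], np.float64(-0.062)]
[[0.49, -3.2, -0.0], np.float64(-0.062)]
[[0.49, -3.24, -0.0], np.float64(-0.062)]
[[0.48, -3.28, -0.0], np.float64(-0.062)]
[[0.47, -3.31, -0.0], np.float64(-0.062)]
[[0.47, -3.35, -0.0], np.float64(-0.062)]
[[0.46, -3.39, -0.0], np.float64(-0.062)]
[[0.45, -3.43, -0.0], np.float64(-0.062)]
[[0.45, -3.46, -0.0], np.float64(-0.062)]
[[0.44, -3.5, -0.0], np.float64(-0.062)]
-- 19
[[0.0, 0.0, 3.5], np.float64(-0.0)]
[[0.0, 0.0, 3.5], np.float64(-0.0)]
[[0.0, 0.0, 3.5], np.float64(-0.0)]
[[0.0, 0.0, 3.5], np.float64(-0.0)]
-- 4
```

>>> servo_tool(
  deltas=[
    [[0,0,-1.5],0,5.8],
    [[0,0,-3.0],0,5.8],
    [[0,0,-3.0],0,5.8],
    [[0,0,-3.0],0,5.8],
    [[0,0,-3.0],0,5.8],
    [[0.2,-1.5,-2.0],-0.03,5.8],
    [[0.5,-2.8,0],-0.062,5.8],
    [[0.5,-2.9,0],-0.062,5.8],
    [[0.5,-3.0,0],-0.062,5.8],
    [[0.5,-3.0,0],-0.062,5.8],
    [[0.5,-3.0,0],-0.062,5.8],
    [[0.5,-3.0,0],-0.062,5.8],
  ],
  force=40,
)

```text
clock: 4.52
position: [0.4787, -0.0224, 0.2011]
ee_rot: [1.0, -0.028, 0.0, 0.001]
ft_force: [0.5, -0.1, -1.7]
grip_width: 0.721
```

```bash
python3 - <<'E'
from rim import *
rows([(.4106,.367,.19,.72),(.4106,.367,.05,.72)])
E
```

```text
t 4.52 p [ 0.4787 -0.0224  0.2011] psi -0.056 tilt [ 0.    -0.001 -1.   ] q [-0.59  0.01  0.55  1.9  -0.    1.23 -0.09] g 6.16 F [ 0.5 -0.1 -1.7]
[[0.44, -2.9, 0.09], np.float64(-0.06)]
[[0.44, -2.93, 0.09], np.float64(-0.06)]
[[0.43, -2.96, 0.09], np.float64(-0.06)]
[[0.43, -2.99, 0.09], np.float64(-0.06)]
[[0.43, -3.03, 0.09], np.float64(-0.06)]
[[0.43, -3.06, 0.09], np.float64(-0.06)]
[[0.43, -3.09, 0.09], np.float64(-0.06)]
[[0.43, -3.13, 0.09], np.float64(-0.06)]
[[0.43, -3.16, 0.09], np.float64(-0.06)]
[[0.43, -3.19, 0.09], np.float64(-0.06)]
[[0.42, -3.22, 0.09], np.float64(-0.06)]
[[0.42, -3.26, 0.09], np.float64(-0.06)]
[[0.42, -3.29, 0.09], np.float64(-0.06)]
-- 13
[[0.0, 0.0, 3.5], np.float64(-0.0)]
[[0.0, 0.0, 3.5], np.float64(-0.0)]
[[0.0, 0.0, 3.5], np.float64(-0.0)]
[[0.0, 0.0, 3.5], np.float64(-0.0)]
-- 4
```

>>> servo_tool(
  deltas=[
    [[0.4,-2.9,0],-0.06,5.8],
    [[0.4,-3.0,0],-0.06,5.8],
    [[0.4,-3.0,0],-0.06,5.8],
    [[0.4,-3.0,0],-0.06,5.8],
    [[0.4,-3.0,0],-0.06,5.8],
    [[0.4,-3.0,0.1],-0.06,5.8],
    [[0.4,-3.1,0.1],-0.06,5.8],
    [[0.4,-3.1,0.1],-0.06,5.8],
    [[0.4,-3.1,0.1],-0.06,5.8],
    [[0.4,-3.1,0.1],-0.06,5.8],
    [[0.4,-3.1,0.1],-0.06,5.8],
    [[0,0,0],0,5.8],
  ],
)

```text
clock: 5.52
position: [0.4308, 0.3261, 0.1951]
ee_rot: [0.948, 0.317, 0.001, -0.0]
ft_force: [-0.8, 1.8, -1.8]
grip_width: 0.72
```

```bash
python3 - <<'E'
from rim import *
p,psi,R,s=pose(); print(p,psi)
c=eyes.calibration("wrist"); pic,d=eyes.camera("wrist"); cv2.imwrite("pics/w2.png",pic)
P=cloud(c,d)
q=P[(np.hypot(P[...,0]-p[0],P[...,1]-p[1])<.045)&(abs(P[...,2]-p[2]-.026)<.012)]
print(len(q),q.min(0),q.max(0),(q.min(0)+q.max(0))/2)
m=(abs(P[...,2]-.03)<.006)&(np.hypot(P[...,0]-.4104,P[...,1]-.3665)<.06);print("pan",m.sum(),cv2.minEnclosingCircle(P[m][:,:2].astype(np.float32)))
rows([(.406,.372,.12,.72),(.406,.372,.048,.72)])
E
```

```text
[0.43078933 0.32608236 0.1951475 ] 0.6452333220036008
14602 [0.39132433 0.29024955 0.20914936] [0.46587225 0.3576216  0.233146  ] [0.42859829 0.32393558 0.22114768]
pan 2395 ((0.4106632173061371, 0.36681467294692993), 0.04647509753704071)
t 5.57 p [0.4325 0.3232 0.1952] psi 0.64 tilt [ 0.003 -0.    -1.   ] q [-0.93  0.16  0.23  1.75 -0.04  1.23 -0.05] g 6.12 F [-0.3  0.4 -2.1]
[[0.33, -1.81, 2.51], np.float64(-0.027)]
[[0.31, -1.82, 2.51], np.float64(-0.027)]
[[0.3, -1.84, 2.51], np.float64(-0.027)]
-- 3
[[0.0, 0.0, 3.6], np.float64(-0.0)]
[[0.0, 0.0, 3.6], np.float64(-0.0)]
-- 2
```

View pics/w2.png

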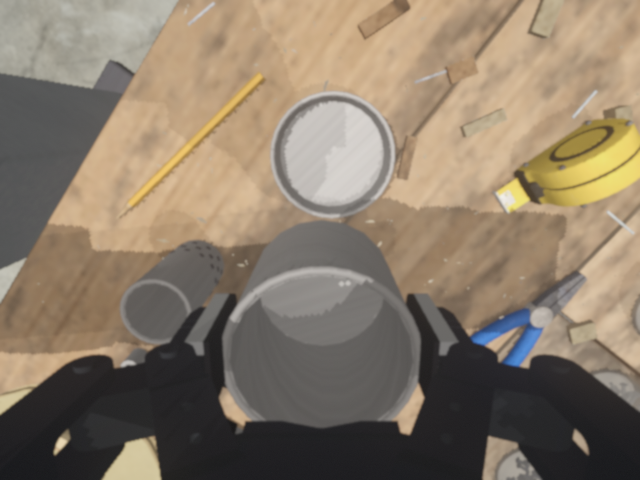

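The wrist view shows the pot held squarely between the fingers (rim centre about (322,350), far edge (322,268)). The pan is ahead at (334,153) and the strainer stands at left at (170,295).

```bash
python3 - <<'E'
from rim import *
p,psi,R,s=pose(); c=eyes.calibration("wrist"); _,d=eyes.camera("wrist"); P=(cloud(c,d)-p)@R
for u,v in((322,268),(322,271),(260,290),(385,290),(228,340),(417,340)): print(u,v,P[v,u].round(4))
E
```

```text
322 268 [-0.0002 -0.0262 -0.0281]
322 271 [-0.0002 -0.0258 -0.0294]
260 290 [-0.0188 -0.0192 -0.0279]
385 290 [ 0.0186 -0.0197 -0.0291]
228 340 [-0.0293 -0.0027 -0.0284]
417 340 [ 0.0294 -0.0026 -0.0282]
```

>>> servo_tool(
  deltas=[
    [[0.3,-1.8,1.5],-0.027,5.8],
    [[0.3,-1.8,2.0],-0.027,5.8],
    [[0.3,-1.7,2.0],-0.02,5.8],
    [[0,0,1.5],0,5.8],
    [[0,0,0],0,5.8],
  ],
)

```text
clock: 6.03
position: [0.414, 0.3633, 0.125]
ee_rot: [0.94, 0.342, 0.004, 0.002]
ft_force: [1.4, -1.6, -3.5]
grip_width: 0.717
```

```bash
python3 - <<'E'
from rim import *
rows([(.4073,.3706,.06,.72),(.4073,.3706,.045,.72)])
E
```

```text
t 6.03 p [0.414  0.3633 0.125 ] psi 0.698 tilt [ 0.009 -0.001 -1.   ] q [-0.97  0.25  0.19  1.81 -0.04  1.09 -0.07] g 6.12 F [ 1.4 -1.6 -3.5]
[[-0.02, -0.49, 3.25], np.float64(-0.011)]
[[-0.02, -0.49, 3.25], np.float64(-0.011)]
-- 2
[[0.0, 0.0, 1.5], np.float64(-0.0)]
-- 1
```

>>> servo_tool(
  deltas=[
    [[0,-0.5,1.5],0,5.8],
    [[0,-0.4,1.5],0,5.8],
    [[0,0,1.5],0,5.8],
    [[0,0,1.5],0,5.8],
    [[0,0,0.6],0,5.8],
    [[0,0,0],0,5.8],
  ],
)

```text
clock: 6.53
position: [0.416, 0.3641, 0.0619]
ee_rot: [0.942, 0.335, 0.007, 0.002]
ft_force: [-2.0, 0.5, -2.6]
grip_width: 0.719
```

```bash
python3 - <<'E'
from rim import *
rows([(.4073,.3706,.044,.72)])
E
```

```text
t 6.53 p [0.416  0.3641 0.0619] psi 0.683 tilt [ 0.014  0.    -1.   ] q [-0.97  0.33  0.18  1.86 -0.06  0.95 -0.07] g 6.14 F [-2.   0.5 -2.6]
[[-0.27, -1.05, 1.79], np.float64(-0.037)]
-- 1
```

>>> servo_tool(
  deltas=[
    [[-0.3,-0.8,-0.3],-0.02,5.8],
    [[-0.1,-0.5,0],-0.02,5.8],
    [[0,0,0],0,5.8],
  ],
)

```text
clock: 6.78
position: [0.4059, 0.3714, 0.0678]
ee_rot: [0.935, 0.354, 0.008, 0.002]
ft_force: [0.0, -0.0, -2.5]
grip_width: 0.723
```

```bash
python3 - <<'E'
from rim import *
rows([(.4073,.3706,.044,.72)])
E
```

```text
t 6.78 p [0.4059 0.3714 0.0678] psi 0.723 tilt [ 0.016  0.001 -1.   ] q [-0.98  0.31  0.17  1.86 -0.05  0.96 -0.06] g 6.17 F [ 0.  -0.  -2.5]
[[0.06, 0.15, 2.38], np.float64(0.003)]
-- 1
```

>>> servo_tool(
  deltas=[
    [[0,0,1.0],0,5.8],
    [[0,0,0.8],0,5.8],
    [[0,-0.1,0.4],0,5.8],
    [[0,0,0],0,5.8],
  ],
)

```text
clock: 7.12
position: [0.4061, 0.3736, 0.046]
ee_rot: [0.935, 0.354, 0.01, 0.001]
ft_force: [-0.3, 0.5, -2.1]
grip_width: 0.724
```

```bash
python3 - <<'E'
from rim import *
rows([(.4073,.3706,.043,.72)])
E
```

```text
t 7.12 p [0.4061 0.3736 0.046 ] psi 0.724 tilt [ 0.019  0.004 -1.   ] q [-0.98  0.34  0.17  1.87 -0.06  0.91 -0.06] g 6.19 F [-0.3  0.5 -2.1]
[[-0.11, 0.31, 0.3], np.float64(0.004)]
-- 1
```

Still about 3 mm above the floor. I'll lower, release and rise.

>>> servo_tool(
  deltas=[
    [[0,0.3,0.3],0,5.8],
    [[0,0,0.15],0,5.8],
    [[0,0,0],0,8.5],
    [[0,0,0],0,8.5],
    [[0,0,0],0,8.5],
    [[0,0,0],0,8.5],
    [[0,0,-1.5],0,8.5],
    [[0,0,-2.5],0,8.5],
    [[0,0,-3.0],0,8.5],
    [[0,0,-3.0],0,8.5],
    [[0,0,-3.0],0,8.5],
    [[0,0,-3.0],0,8.5],
  ],
)

```text
clock: 8.12
position: [0.4041, 0.3671, 0.2016]
ee_rot: [0.935, 0.353, 0.004, 0.004]
ft_force: [1.8, -0.3, -0.4]
grip_width: 1.0
```

```bash
python3 - <<'E'
from rim import *
rim(.4106,.3667,.071,.032,name="w3"); rim(.4106,.3667,.071,.032,"top");rim(.4106,.3667,.031,.046)
rim(.375,.2225,.095,.023);rim(.375,.2225,.095,.023,"top");rim(.375,.2225,.095,.023,"side")
rows([(.375,.2228,.19,.53),(.375,.2228,.062,.53)])
E
```

```text
rim 1681 c 0.4118 0.3691 r 0.0323 z [0.0708 0.0722]
rim 209 c 0.411 0.3686 r 0.0326 z [0.072 0.075]
rim 2186 c 0.411 0.3664 r 0.0465 z [0.0302 0.0366]
rim 250 c 0.3572 0.223 r 0.0147 z [0.0948 0.0962]
rim 131 c 0.3745 0.2216 r 0.0232 z [0.0966 0.0997]
rim 164 c 0.3751 0.2201 r 0.0269 z [0.0926 0.0966]
t 8.42 p [0.4039 0.367  0.1991] psi 0.723 tilt [ 0.01  -0.006 -1.   ] q [-0.99  0.17  0.18  1.73 -0.02  1.24 -0.08] g 8.5 F [ 0.  -0.1 -0.8]
[[-2.2, 2.14, 0.18], np.float64(0.039)]
[[-2.2, 2.05, 0.18], np.float64(0.039)]
[[-2.21, 1.96, 0.18], np.float64(0.039)]
[[-2.21, 1.87, 0.18], np.float64(0.039)]
[[-2.21, 1.77, 0.18], np.float64(0.039)]
-- 5
[[0.0, 0.0, 3.2], np.float64(-0.0)]
[[0.0, 0.0, 3.2], np.float64(-0.0)]
[[0.0, 0.0, 3.2], np.float64(-0.0)]
[[0.0, 0.0, 3.2], np.float64(-0.0)]
-- 4
```

>>> servo_tool(
  deltas=[
    [[-2.2,2.1,0.2],0.039,8.5],
    [[-2.2,2.1,0.2],0.039,8.5],
    [[-2.2,2.0,0.2],0.039,8.5],
    [[-2.2,1.9,0.2],0.039,8.5],
    [[-2.2,1.8,0.2],0.039,8.5],
    [[0,0,1.0],0,8.5],
    [[0,0,2.0],0,8.5],
    [[0,0,1.5],0,8.5],
  ],
)

```text
clock: 9.08
position: [0.3707, 0.2129, 0.1343]
ee_rot: [0.966, 0.257, -0.002, 0.007]
ft_force: [-0.5, 0.4, -0.3]
grip_width: 0.998
```

```bash
python3 - <<'E'
from rim import *
rim(.375,.2225,.095,.023)
rows([(.375,.2225,.064,.53)])
E
```

```text
rim 2691 c 0.3747 0.2218 r 0.0234 z [0.0947 0.0961]
t 9.13 p [0.3695 0.2122 0.1318] psi 0.52 tilt [-0.002 -0.017 -1.   ] q [-0.9  -0.02  0.26  2.09  0.02  1.09 -0.13] g 8.49 F [-1.3 -2.2 -3.4]
[[0.49, -0.31, 3.39], np.float64(-0.005)]
[[0.49, -0.31, 3.39], np.float64(-0.005)]
-- 2
```

>>> servo_tool(
  deltas=[
    [[0.6,-0.4,1.0],0,8.5],
    [[0.3,-0.3,1.5],0,8.5],
    [[0,0,1.5],0,8.5],
    [[0,0,1.5],0,8.5],
    [[0,0,0],0,8.5],
  ],
)

```text
clock: 9.55
position: [0.3713, 0.2209, 0.0708]
ee_rot: [0.966, 0.258, -0.007, 0.01]
ft_force: [-0.9, -1.2, -0.6]
grip_width: 0.996
```

```bash
python3 - <<'E'
from rim import *
rows([(.3748,.222,.064,.53)])
E
```

```text
t 9.55 p [0.3713 0.2209 0.0708] psi 0.521 tilt [-0.009 -0.023 -1.   ] q [-0.9   0.09  0.26  2.13 -0.01  0.95 -0.12] g 8.51 F [-0.9 -1.2 -0.6]
[[0.36, 0.07, 0.68], np.float64(-0.009)]
-- 1
```

>>> servo_tool(
  deltas=[
    [[0.35,0.1,0.6],0,8.5],
    [[0,0,0],0,4.0],
    [[0,0,0],0,4.0],
    [[0,0,0],0,4.0],
    [[0,0,0],0,4.0],
    [[0,0,0],0,4.0],
    [[0,0,0],0,4.0],
    [[0,0,0],0,4.0],
    [[0,0,-1.5],0,4.0],
    [[0,0,-3.0],0,4.0],
    [[0,0,-3.0],0,4.0],
    [[0,0,-3.0],0,4.0],
  ],
  force=35,
)

```text
clock: 10.55
position: [0.3729, 0.2218, 0.1691]
ee_rot: [0.966, 0.258, -0.013, 0.013]
ft_force: [-0.0, 0.4, -1.5]
grip_width: 0.536
```

```bash
python3 - <<'E'
from rim import *
p,psi,R,s=pose(); c=eyes.calibration("wrist"); pic,d=eyes.camera("wrist"); cv2.imwrite("pics/w4.png",pic); P=(cloud(c,d)-p)@R
q=P[(abs(P[...,0])<.021)&(abs(P[...,1])<.05)&(P[...,2]<-.015)&(P[...,2]>-.05)]
np.set_printoptions(precision=4,suppress=True)
print(len(q),np.percentile(q[:,2],[0,5,50,95]))
zt=np.percentile(q[:,2],5);r=q[q[:,2]<zt+.006];print(r.min(0),r.max(0),cv2.minEnclosingCircle(r[:,:2].astype(np.float32)))
rows([(.4115,.369,.20,.73)])
E
```

```text
9057 [-0.0327 -0.0308 -0.0268 -0.0163]
[-0.021  -0.0233 -0.0327] [ 0.021   0.0235 -0.0249] ((-7.754732359899208e-05, 0.00022211909526959062), 0.023616615682840347)
t 10.6 p [0.3754 0.2237 0.1751] psi 0.521 tilt [-0.012 -0.027 -1.   ] q [-0.91 -0.04  0.26  2.    0.02  1.2  -0.15] g 4.6 F [3.  2.1 4.6]
[[2.25, -1.82, -0.5], np.float64(-0.042)]
[[2.25, -1.9, -0.5], np.float64(-0.042)]
[[2.26, -1.98, -0.5], np.float64(-0.042)]
[[2.26, -2.07, -0.5], np.float64(-0.042)]
[[2.26, -2.15, -0.5], np.float64(-0.042)]
-- 5
```

View pics/w4.png

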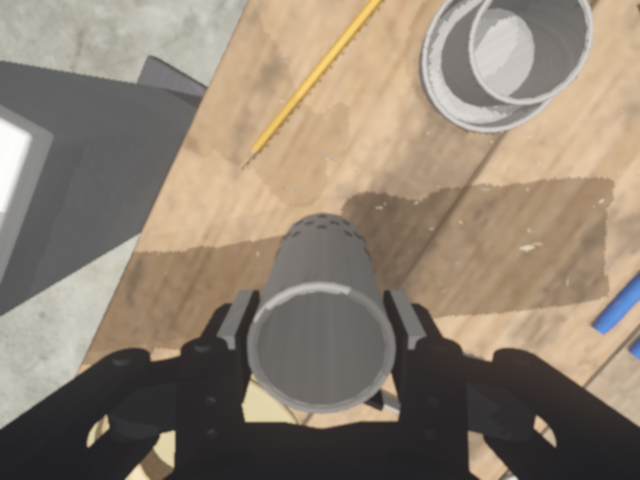

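The wrist view shows the strainer, its holes visible near the foot, held centred with its rim at (320,345). The pot stands in the pan at about (510,60).

>>> servo_tool(
  deltas=[
    [[2.0,-1.6,-1.0],-0.042,4.0],
    [[2.3,-1.9,-0.8],-0.042,4.0],
    [[2.3,-2.0,-0.5],-0.042,4.0],
    [[2.3,-2.0,0],-0.042,4.0],
    [[2.3,-2.1,0],-0.042,4.0],
    [[0,0,0],0,4.0],
    [[0,0,0],0,4.0],
  ],
)

```text
clock: 11.18
position: [0.4151, 0.3733, 0.1984]
ee_rot: [0.933, 0.361, -0.007, 0.008]
ft_force: [1.1, -1.1, -1.8]
grip_width: 0.531
```

```bash
python3 - <<'E'
from rim import *
rows([(.412,.370,.16,.73)])
E
```

```text
t 11.18 p [0.4151 0.3733 0.1984] psi 0.738 tilt [-0.007 -0.019 -1.   ] q [-0.99  0.22  0.2   1.68 -0.04  1.27 -0.05] g 4.54 F [ 1.1 -1.1 -1.8]
[[-0.23, 0.02, 1.92], np.float64(0.004)]
[[-0.23, 0.02, 1.92], np.float64(0.004)]
-- 2
```

>>> servo_tool(
  deltas=[
    [[-0.2,0,1.0],0,4.0],
    [[-0.2,0,1.0],0,4.0],
    [[0,0,1.0],0,4.0],
    [[0,0,0.8],0,4.0],
    [[0,0,0],0,4.0],
  ],
)

```text
clock: 11.6
position: [0.4109, 0.3665, 0.1552]
ee_rot: [0.933, 0.36, -0.008, 0.008]
ft_force: [-0.2, 0.2, -1.7]
grip_width: 0.537
```

```bash
python3 - <<'E'
from rim import *
rows([(.412,.370,.115,.73)])
E
```

```text
t 11.6 p [0.4109 0.3665 0.1552] psi 0.735 tilt [-0.009 -0.021 -1.   ] q [-0.99  0.24  0.2   1.75 -0.04  1.18 -0.04] g 4.59 F [-0.2  0.2 -1.7]
[[0.16, -0.09, 2.01], np.float64(0.003)]
[[0.16, -0.09, 2.01], np.float64(0.003)]
-- 2
```

>>> servo_tool(
  deltas=[
    [[0.3,-0.15,0.5],0,4.0],
    [[0.2,0,0.8],0,4.0],
    [[0.1,0,0.8],0,4.0],
    [[0,0,0],0,4.0],
  ],
)

```text
clock: 11.93
position: [0.4147, 0.3704, 0.1318]
ee_rot: [0.933, 0.359, -0.008, 0.008]
ft_force: [-0.2, 0.4, -1.4]
grip_width: 0.536
```

```bash
python3 - <<'E'
from rim import *
rows([(.412,.370,.09,.73)])
E
```

```text
t 11.93 p [0.4147 0.3704 0.1318] psi 0.734 tilt [-0.009 -0.021 -1.   ] q [-0.98  0.27  0.19  1.76 -0.05  1.13 -0.04] g 4.58 F [-0.2  0.4 -1.4]
[[-0.11, -0.07, 2.09], np.float64(0.002)]
[[-0.11, -0.07, 2.09], np.float64(0.002)]
-- 2
```

>>> servo_tool(
  deltas=[
    [[-0.2,-0.1,0.8],0,4.0],
    [[0,0,0.8],0,4.0],
    [[0,0,0.8],0,4.0],
    [[0,0,0.8],0,4.0],
    [[0,0,0],0,4.0],
  ],
)

```text
clock: 12.35
position: [0.4121, 0.3692, 0.0963]
ee_rot: [0.933, 0.359, -0.008, 0.008]
ft_force: [-0.6, -0.3, -2.1]
grip_width: 0.538
```

```bash
python3 - <<'E'
from rim import *
rows([(.412,.370,.0765,.73)])
E
```

```text
t 12.35 p [0.4121 0.3692 0.0963] psi 0.734 tilt [-0.008 -0.021 -1.   ] q [-0.98  0.31  0.19  1.8  -0.06  1.06 -0.04] g 4.6 F [-0.6 -0.3 -2.1]
[[0.05, -0.07, 1.98], np.float64(0.004)]
-- 1
```

>>> servo_tool(
  deltas=[
    [[0.05,0,0.7],0,4.0],
    [[0.1,0,0.7],0,4.0],
    [[0,0,0.4],0,4.0],
    [[0,0,0.1],0,4.0],
  ],
)

```text
clock: 12.68
position: [0.4134, 0.3706, 0.0771]
ee_rot: [0.933, 0.359, -0.007, 0.008]
ft_force: [-8.5, -7.1, 29.7]
grip_width: 0.538
```

```bash
python3 - <<'E'
from rim import *
rows([(.412,.370,.0765,.73)])
E
```

```text
t 12.68 p [0.4134 0.3706 0.0771] psi 0.734 tilt [-0.008 -0.019 -1.   ] q [-0.98  0.33  0.19  1.81 -0.06  1.02 -0.03] g 4.6 F [-8.5 -7.1 29.7]
[[-0.15, -0.05, 0.06], np.float64(0.004)]
-- 1
```

On the floor, pressing about 30 N. Releasing now.

>>> servo_tool(
  deltas=[
    [[0,0,-0.1],0,8.5],
    [[0,0,0],0,8.5],
    [[0,0,0],0,8.5],
    [[0,0,0],0,8.5],
    [[0,0,0],0,8.5],
    [[0,0,-1.5],0,8.5],
    [[0,0,-2.5],0,8.5],
    [[0,0,-3.0],0,8.5],
    [[0,0,-3.0],0,8.5],
    [[0,0,-2.0],0,8.5],
    [[0,0,0],0,8.5],
  ],
)

```text
clock: 13.6
position: [0.4139, 0.3722, 0.201]
ee_rot: [0.933, 0.359, -0.009, 0.009]
ft_force: [0.6, -0.4, -0.1]
grip_width: 0.998
```

```bash
python3 - <<'E'
from rim import *
np.set_printoptions(precision=4,suppress=True)
rim(.411,.368,.107,.023,tol=.006);rim(.411,.368,.107,.023,"top");rim(.411,.368,.071,.032,"top",tol=.005);rim(.411,.367,.031,.046,"top")
# tongs, side+top
for n in("top","side"):
    c=eyes.calibration(n);pic,d=eyes.camera(n);P=cloud(c,d);cv2.imwrite(f"pics/{n}5.png",pic)
    m=(P[...,2]>.013)&(P[...,2]<.035)&(P[...,0]>.34)&(P[...,0]<.6)&(P[...,1]>.08)&(P[...,1]<.2)
    q=P[m];print(n,len(q),"z",np.percentile(q[:,2],[50,95]))
    for x0 in(.37,.39,.41,.43,.45,.47,.49,.51,.53,.55):
        s=q[abs(q[:,0]-x0)<.005]
        if len(s): print(x0,np.sort(s[:,1])[[0,-1]],"mid",(s[:,1].min()+s[:,1].max())/2, "w",np.ptp(s[:,1]))
    print("xr",q[:,0].min(),q[:,0].max())
rows([(.465,.128,.2,1.72)])
E
```

```text
rim 1454 c 0.4129 0.3707 r 0.0236 z [0.1069 0.1082]
rim 156 c 0.4123 0.37 r 0.0235 z [0.1081 0.111 ]
rim 173 c 0.4113 0.3689 r 0.0324 z [0.0722 0.0756]
rim 297 c 0.4109 0.3656 r 0.0464 z [0.0315 0.0374]
top 368 z [0.0231 0.0274]
0.37 [0.108  0.1188] mid 0.11338155585331058 w 0.010840398406312804
0.39 [0.1057 0.1297] mid 0.11770879879968779 w 0.023984123140229338
0.41 [0.0991 0.1407] mid 0.11990555823112754 w 0.041530471893425985
0.43 [0.0991 0.1472] mid 0.123124505966802 w 0.048122713437282236
0.45 [0.0993 0.1538] mid 0.12656144995151436 w 0.05452645642354098
0.47 [0.0993 0.1583] mid 0.1288228714456351 w 0.058978882071467315
0.49 [0.1015 0.1607] mid 0.13112226750125155 w 0.05925478141226023
0.51 [0.1035 0.1674] mid 0.13545439710556115 w 0.06395136064086908
0.53 [0.1058 0.1719] mid 0.1388644080982553 w 0.06610004571043114
0.55 [0.1059 0.172 ] mid 0.13893383145738958 w 0.06607811779717368
xr 0.3725179389901525 0.5564299355499586
side 649 z [0.0182 0.0243]
0.37 [0.1111 0.1176] mid 0.11433127217135321 w 0.006440022528626327
0.39 [0.1051 0.1279] mid 0.11649710305768499 w 0.022766128057577
[... 404 characters left out ...]
3
0.53 [0.1014 0.1746] mid 0.13798606573671846 w 0.07316064423942478
0.55 [0.1029 0.1731] mid 0.13797438315939659 w 0.07018186418697166
xr 0.3716509773363492 0.5571840252221694
t 13.9 p [0.412  0.3704 0.1953] psi 0.734 tilt [-0.016 -0.029 -0.999] q [-0.99  0.22  0.2   1.69 -0.04  1.27 -0.05] g 8.51 F [ 0.1 -0.   0.6]
[[-0.87, 2.81, -0.05], np.float64(-0.11)]
[[-1.31, 2.59, -0.05], np.float64(-0.11)]
[[-1.69, 2.31, -0.05], np.float64(-0.11)]
[[-2.02, 1.97, -0.05], np.float64(-0.11)]
[[-2.28, 1.59, -0.05], np.float64(-0.11)]
[[-2.48, 1.18, -0.05], np.float64(-0.11)]
[[-2.6, 0.74, -0.05], np.float64(-0.11)]
[[-2.65, 0.3, -0.05], np.float64(-0.11)]
[[-2.62, -0.14, -0.05], np.float64(-0.11)]
-- 9
```

>>> servo_tool(
  deltas=[
    [[-0.9,2.8,0],-0.11,8.5],
    [[-1.3,2.6,0],-0.11,8.5],
    [[-1.7,2.3,0],-0.11,8.5],
    [[-2.0,2.0,0],-0.11,8.5],
    [[-2.3,1.6,0],-0.11,8.5],
    [[-2.5,1.2,0],-0.11,8.5],
    [[-2.6,0.7,0],-0.11,8.5],
    [[-2.6,0.3,0],-0.11,8.5],
    [[-2.6,-0.1,0],-0.11,8.5],
    [[0,0,2.0],0,8.5],
    [[0,0,2.5],0,8.5],
    [[0,0,0],0,8.5],
  ],
)

```text
clock: 14.9
position: [0.4648, 0.1132, 0.1445]
ee_rot: [0.631, 0.776, -0.024, 0.001]
ft_force: [-0.7, -0.2, 0.5]
grip_width: 0.992
```

```bash
cat > tg.py <<'E'
from rim import *
def tongs(name):
    p,psi,R,s=pose(); c=eyes.calibration("wrist");pic,d=eyes.camera("wrist");P=cloud(c,d);cv2.imwrite(f"pics/{name}.png",pic)
    m=(P[...,2]>.014)&(P[...,2]<.032)&(P[...,0]>.34)&(P[...,0]<.6)&(P[...,1]>.08)&(P[...,1]<.19)
    q=P[m];print(len(q),"z",np.percentile(q[:,2],[50,95]).round(4),"x",q[:,0].min().round(4),q[:,0].max().round(4))
    for x0 in(.41,.43,.45,.47,.49,.51,.53,.55):
        w=q[abs(q[:,0]-x0)<.003]
        if len(w): print(x0,np.sort(w[:,1])[[0,-1]].round(4),"mid",round((w[:,1].min()+w[:,1].max())/2,4))
E
python3 - <<'E'
from tg import *
tongs("w5")
rows([(.465,.1275,.08,1.722)])
E
```

```text
3990 z [0.0216 0.0242] x 0.3712 0.5567
0.41 [0.0973 0.1411] mid 0.1192
0.43 [0.0987 0.1482] mid 0.1234
0.45 [0.0978 0.1532] mid 0.1255
0.47 [0.099  0.1586] mid 0.1288
0.49 [0.1001 0.1615] mid 0.1308
0.51 [0.1032 0.1676] mid 0.1354
0.53 [0.1042 0.1725] mid 0.1384
0.55 [0.1056 0.1719] mid 0.1387
t 14.95 p [0.4656 0.1139 0.1465] psi 1.776 tilt [-0.028 -0.038 -0.999] q [-0.64  0.1   0.31  1.93 -0.01  1.15  1.44] g 8.53 F [0.6 0.6 0.6]
[[0.67, 0.11, 3.33], np.float64(0.027)]
[[0.68, 0.08, 3.33], np.float64(0.027)]
-- 2
```

View pics/w5.png

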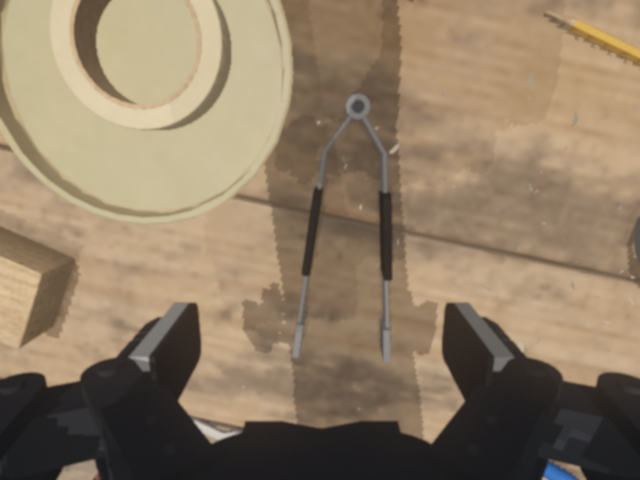

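The view shows the relaxed tongs below the open fingers: hinge at (357,105), sleeves around (312,230) and (386,235), jaws at about (296,355) and (386,358). The cream disc and the block at left are clear of them.

>>> servo_tool(
  deltas=[
    [[0.7,0.1,1.5],0.027,8.5],
    [[0.6,0,2.5],0.02,8.5],
    [[0,0,2.5],0,8.5],
    [[0,0,1.5],0,8.5],
    [[0,0,0],0,8.5],
  ],
)

```text
clock: 15.37
position: [0.4644, 0.1279, 0.0683]
ee_rot: [0.649, 0.76, -0.021, 0.003]
ft_force: [-1.3, -0.5, 0.4]
grip_width: 1.001
```

```bash
python3 - <<'E'
from tg import *
rows([(.464,.1275,.002,1.722)])
E
```

```text
t 15.37 p [0.4644 0.1279 0.0683] psi 1.728 tilt [-0.024 -0.035 -0.999] q [-0.65  0.21  0.3   2.   -0.04  0.98  1.39] g 8.55 F [-1.3 -0.5  0.4]
[[-0.02, -0.02, 3.31], np.float64(0.003)]
[[-0.02, -0.02, 3.31], np.float64(0.003)]
-- 2
```

>>> servo_tool(
  deltas=[
    [[0.1,0,1.5],0,8.5],
    [[0.1,0.1,2.0],0,8.5],
    [[0,0.05,1.7],0,8.5],
    [[0,0,0.8],0,8.5],
    [[0,0,0],0,8.5],
  ],
)

```text
clock: 15.78
position: [0.4681, 0.1326, 0.0128]
ee_rot: [0.648, 0.761, -0.018, 0.003]
ft_force: [-0.4, -0.3, -0.6]
grip_width: 0.992
```

```bash
python3 - <<'E'
from tg import *
rows([(.464,.1275,.001,1.722)])
E
```

```text
t 15.78 p [0.4681 0.1326 0.0128] psi 1.731 tilt [-0.018 -0.032 -0.999] q [-0.64  0.3   0.28  2.03 -0.08  0.85  1.42] g 8.47 F [-0.4 -0.3 -0.6]
[[-0.44, -0.49, 1.18], np.float64(0.009)]
-- 1
```

>>> servo_tool(
  deltas=[
    [[-0.45,-0.5,0.6],0,8.5],
    [[0,0,0.5],0.005,8.5],
    [[0,0,0],0,6.2],
    [[0,0,0],0,6.2],
    [[0,0,0],0,6.2],
    [[0,0,0],0,6.2],
  ],
  force=30,
)

```text
clock: 16.28
position: [0.466, 0.1279, 0.0058]
ee_rot: [0.65, 0.759, -0.016, 0.004]
ft_force: [-0.7, -1.0, -0.7]
grip_width: 0.727
```

```bash
python3 - <<'E'
from tg import *
rows([(.464,.1275,.001,1.722)]); tongs("w6")
E
```

```text
t 16.28 p [0.466  0.1279 0.0058] psi 1.725 tilt [-0.014 -0.03  -0.999] q [-0.63  0.31  0.28  2.04 -0.08  0.83  1.42] g 6.21 F [-0.7 -1.  -0.7]
[[-0.01, -0.2, 0.48], np.float64(0.003)]
-- 1
16412 z [0.0223 0.0277] x 0.3709 0.515
0.41 [0.0974 0.141 ] mid 0.1192
0.43 [0.0984 0.1486] mid 0.1235
0.45 [0.0976 0.1709] mid 0.1343
0.47 [0.096  0.1604] mid 0.1282
0.49 [0.1001 0.1619] mid 0.131
0.51 [0.1032 0.1063] mid 0.1048
```

>>> servo_tool(
  deltas=[
    [[0,-0.2,0.4],0,6.2],
    [[0,0,0],0,5.1],
    [[0,0,0],0,5.1],
    [[0,0,0],0,5.1],
    [[0,0,0],0,5.1],
    [[0,0,0],0,5.1],
    [[0,0,-1.0],0,5.1],
    [[0,0,-2.0],0,5.1],
    [[0,0,-2.5],0,5.1],
    [[0,0,-2.5],0,5.1],
    [[0,0,-2.0],0,5.1],
    [[0,0,0],0,5.1],
  ],
  force=30,
)

```text
clock: 17.33
position: [0.4631, 0.1295, 0.1068]
ee_rot: [0.651, 0.759, -0.018, 0.004]
ft_force: [0.0, 0.2, -0.5]
grip_width: 0.596
```

```bash
python3 - <<'E'
from tg import *
rows([]); c=eyes.calibration("wrist");pic,d=eyes.camera("wrist");s,ds=eyes.camera("side");P=cloud(eyes.calibration("side"),ds)
p,psi,R,_=pose()
out=np.hstack([cv2.resize(pic,(400,300)),cv2.resize(s[200:400,220:487],(400,300))]);cv2.imwrite("pics/w7.png",out)
q=P[(P[...,2]>.03)&(P[...,2]<.2)&(P[...,0]>.5)&(P[...,0]<.6)&(P[...,1]>.08)&(P[...,1]<.22)];print(len(q),q.min(0),q.max(0))
E
```

```text
t 17.33 p [0.4631 0.1295 0.1068] psi 1.725 tilt [-0.018 -0.032 -0.999] q [-0.66  0.15  0.3   1.97 -0.02  1.06  1.37] g 5.09 F [ 0.   0.2 -0.5]
410 [0.5002299  0.10770126 0.10322166] [0.55479643 0.17307353 0.13037802]
```

View pics/w7.png

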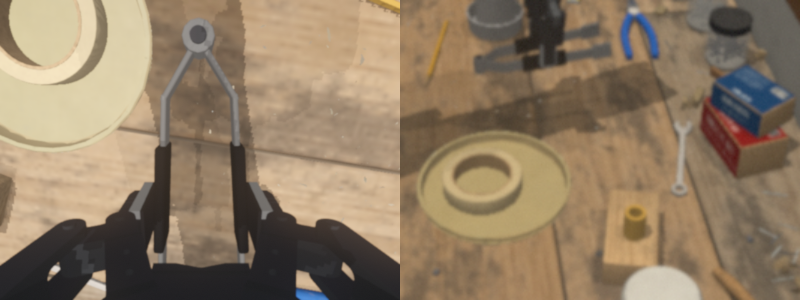

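The left half shows the tongs hanging between the fingers by their sleeves, with the hinge toward the camera. The right half shows them lifted, jaws out, and the bush upright on the block at (635,220).

```bash
python3 - <<'E'
from tg import *
rows([(.4616,-.1367,.125,1.471)],vmax=3)
E
```

```text
t 17.43 p [0.4616 0.129  0.1036] psi 1.725 tilt [-0.021 -0.034 -0.999] q [-0.66  0.15  0.3   1.98 -0.02  1.05  1.37] g 5.1 F [-0.2 -0.4 -2.5]
[[-2.67, 0.26, -0.21], np.float64(0.025)]
[[-2.68, 0.18, -0.21], np.float64(0.025)]
[[-2.69, 0.1, -0.21], np.float64(0.025)]
[[-2.69, 0.02, -0.21], np.float64(0.025)]
[[-2.69, -0.07, -0.21], np.float64(0.025)]
[[-2.69, -0.15, -0.21], np.float64(0.025)]
[[-2.68, -0.23, -0.21], np.float64(0.025)]
[[-2.68, -0.31, -0.21], np.float64(0.025)]
[[-2.67, -0.4, -0.21], np.float64(0.025)]
[[-2.65, -0.48, -0.21], np.float64(0.025)]
-- 10
```

>>> servo_tool(
  deltas=[
    [[-1.3,0.1,-1.2],0.02,5.1],
    [[-2.4,0.2,-0.8],0.025,5.1],
    [[-2.7,0.1,-0.3],0.025,5.1],
    [[-2.7,0.1,-0.2],0.025,5.1],
    [[-2.7,0,-0.2],0.025,5.1],
    [[-2.7,-0.1,-0.2],0.025,5.1],
    [[-2.7,-0.2,-0.2],0.025,5.1],
    [[-2.7,-0.2,-0.1],0.025,5.1],
    [[-2.7,-0.3,0],0.025,5.1],
    [[-2.4,-0.3,0],0.025,5.1],
    [[-1.0,-0.2,0],0,5.1],
    [[0,0,0],0,5.1],
  ],
)

```text
clock: 18.43
position: [0.4514, -0.152, 0.1366]
ee_rot: [0.746, 0.666, -0.029, 0.001]
ft_force: [-0.1, 1.1, -1.4]
grip_width: 0.597
```

```bash
cat > look.py <<'E'
from tg import *
def look(name,crop=(180,290,370,510)):
    p,psi,R,_=pose()
    for n in("top","side"):
        c=eyes.calibration(n);pic,d=eyes.camera(n);P=cloud(c,d)
        cv2.imwrite(f"pics/{name}_{n}.png",pic)
        hsv=cv2.cvtColor(pic,cv2.COLOR_BGR2HSV)
        # points of the jaws and bush, in tool axes about the jaw centre
        T=(P-p)@R; m=(T[...,1]>.06)&(T[...,1]<.1)&(abs(T[...,0])<.045)&(abs(T[...,2])<.035)&(P[...,2]>.043)
        brass=m&(hsv[...,1]>90)
        steel=m&(hsv[...,1]<=60)
        for k,q in(("brass/wood",brass),("steel",steel)):
            if q.sum()>5: w=P[q]; t=T[q]; print(n,k,q.sum(),"world",w.min(0).round(4),w.max(0).round(4),"tool",t.min(0).round(4),t.max(0).round(4))
E
python3 - <<'E'
from look import *
np.set_printoptions(precision=4,suppress=True)
rows([(.4616,-.1367,.125,1.471)]); look("l1")
a=cv2.imread("pics/l1_top.png")[170:320,340:540];b=cv2.imread("pics/l1_side.png")[260:410,280:480]
cv2.imwrite("pics/l1.png",cv2.resize(np.hstack([a,b]),(800,300)))
E
```

```text
t 18.43 p [ 0.4514 -0.152   0.1366] psi 1.458 tilt [-0.042 -0.041 -0.998] q [-0.34  0.1   0.57  1.97 -0.01  1.12  1.69] g 5.1 F [-0.1  1.1 -1.4]
[[1.63, 0.84, 1.16], np.float64(-0.013)]
-- 1
top steel 148 world [ 0.5105 -0.1878  0.1372] [ 0.5429 -0.1313  0.1634] tool [-0.028   0.0604 -0.0289] [ 0.0285  0.0897 -0.0025]
side steel 362 world [ 0.509  -0.189   0.1371] [ 0.5432 -0.1293  0.1608] tool [-0.028   0.0601 -0.0277] [ 0.0297  0.0901 -0.002 ]
```

View pics/l1.png

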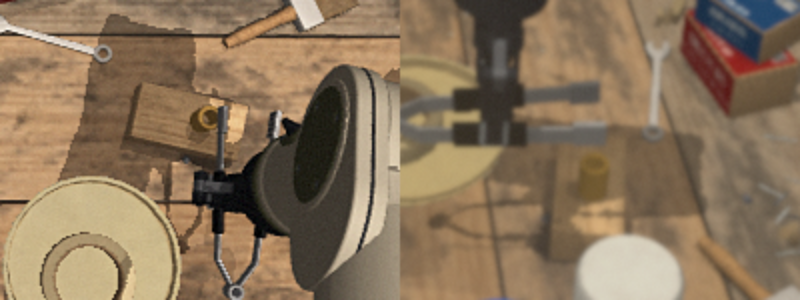

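The crops show the jaws open, at (222,125) and (277,120) in the top half. The bush at (205,118) sits just left of the left jaw, so about 16 mm sideways and 11 mm ahead are needed. All is clear in height.

>>> servo_tool(
  deltas=[
    [[0.8,0.5,0.5],0,5.1],
    [[0.8,0.5,0.8],0,5.1],
    [[0.1,0,0.8],0,5.1],
    [[0,0,0],0,5.1],
  ],
)

```text
clock: 18.87
position: [0.4656, -0.1272, 0.1113]
ee_rot: [0.742, 0.67, -0.029, 0.0]
ft_force: [-1.4, -0.6, -1.8]
grip_width: 0.596
```

```bash
python3 - <<'E'
from look import *
np.set_printoptions(precision=4,suppress=True)
rows([]); look("l2")
for n in("top","side"):
    P=cloud(eyes.calibration(n),np.load(f"pics/{n}0.npy"))
    q=P[(np.hypot(P[...,0]-.541,P[...,1]+.1445)<.022)&(P[...,2]>.058)&(P[...,2]<.085)]
    print(n,cv2.minEnclosingCircle(q[:,:2].astype(np.float32)),np.median(q[:,:2],0),np.percentile(q[:,2],95))
E
```

```text
t 18.87 p [ 0.4656 -0.1272  0.1113] psi 1.47 tilt [-0.042 -0.039 -0.998] q [-0.36  0.16  0.54  1.97 -0.04  1.07  1.67] g 5.09 F [-1.4 -0.6 -1.8]
top brass/wood 65 world [ 0.5291 -0.1595  0.074 ] [ 0.5526 -0.1096  0.1347] tool [-0.0237  0.0612 -0.0268] [0.0233 0.0899 0.0349]
top steel 83 world [ 0.529  -0.1622  0.1125] [ 0.5568 -0.106   0.1366] tool [-0.0275  0.0606 -0.0295] [ 0.0284  0.088  -0.0051]
side brass/wood 26 world [ 0.5298 -0.1584  0.0733] [ 0.5536 -0.1339  0.0762] tool [-0.0225  0.0669  0.0326] [0.003 0.091 0.035]
side steel 339 world [ 0.523  -0.1645  0.1113] [ 0.5565 -0.1048  0.1362] tool [-0.0299  0.0601 -0.0283] [ 0.0299  0.0896 -0.0029]
top ((0.5416551828384399, -0.14431405067443848), 0.01329793594777584) [ 0.5413 -0.1434] 0.0771539811301626
side ((0.5415435433387756, -0.1450127363204956), 0.01420054491609335) [ 0.542  -0.1488] 0.07460118534092729
```

>>> servo_tool(
  deltas=[
    [[-0.5,0.1,0.5],0,5.1],
    [[-0.5,0,0.8],0,5.1],
    [[0,0,0.6],0,5.1],
    [[0,0,0],0,5.1],
    [[0,0,0],0,5.1],
  ],
)

```text
clock: 19.38
position: [0.465, -0.1406, 0.0923]
ee_rot: [0.742, 0.67, -0.028, 0.001]
ft_force: [0.3, -0.0, -1.6]
grip_width: 0.599
```

```bash
python3 - <<'E'
from look import *
np.set_printoptions(precision=4,suppress=True)
rows([]); look("l3")
E
```

```text
t 19.38 p [ 0.465  -0.1406  0.0923] psi 1.469 tilt [-0.04  -0.039 -0.998] q [-0.33  0.19  0.55  1.98 -0.06  1.03  1.71] g 5.11 F [ 0.3 -0.  -1.6]
top brass/wood 98 world [ 0.5288 -0.1722  0.0552] [ 0.553  -0.1199  0.0997] tool [-0.0234  0.0613 -0.0089] [0.0269 0.0891 0.034 ]
top steel 102 world [ 0.5282 -0.1767  0.0916] [ 0.5556 -0.1193  0.1185] tool [-0.0282  0.0602 -0.0291] [ 0.0289  0.0905 -0.002 ]
side brass/wood 98 world [ 0.5293 -0.1597  0.0552] [ 0.555  -0.1438  0.073 ] tool [-0.0098  0.0656  0.0171] [0.0057 0.0912 0.0348]
side steel 340 world [ 0.5226 -0.1782  0.0904] [ 0.557  -0.1179  0.1163] tool [-0.0295  0.06   -0.0266] [ 0.0295  0.0894 -0.0013]
```

>>> servo_tool(
  deltas=[
    [[0.35,0,0.5],0,5.1],
    [[0.05,0,0.4],0,5.1],
    [[0,0,0.1],0,5.1],
    [[0,0,0],0,5.1],
  ],
)

```text
clock: 19.82
position: [0.4657, -0.1359, 0.082]
ee_rot: [0.742, 0.67, -0.027, 0.002]
ft_force: [0.0, -0.7, -1.3]
grip_width: 0.6
```

```bash
cat >> look.py <<'E'
def bush(b=(.5416,-.145,.056)):
    p,psi,R,s=pose(); print("p",p.round(4),"bush in tool",(R.T@(np.array(b)-p)).round(4),"jaw underside about",(p+R@[0,.077,0])[2].round(4)-.002,"F",s["ft_force"].round(1))
E
python3 - <<'E'
from look import *
bush()
E
```

```text
p [ 0.4657 -0.1359  0.082 ] bush in tool [-0.0002  0.0773  0.0234] jaw underside about 0.0773 F [ 0.  -0.7 -1.3]
```

>>> servo_tool(
  deltas=[
    [[0,0,0.6],0,5.1],
    [[0,0,0.7],0,5.1],
    [[0,0,0.4],0,5.1],
    [[0,0,0],0,5.1],
  ],
)

```text
clock: 20.15
position: [0.4651, -0.1364, 0.0633]
ee_rot: [0.742, 0.67, -0.027, 0.002]
ft_force: [-0.0, -0.0, -1.5]
grip_width: 0.601
```

```bash
python3 - <<'E'
from look import *
bush()
E
```

```text
p [ 0.4651 -0.1364  0.0633] bush in tool [-0.0005  0.0771  0.0047] jaw underside about 0.058699999999999995 F [-0.  -0.  -1.5]
```

>>> servo_tool(
  deltas=[
    [[0,0,0.5],0,5.1],
    [[0,0,0.6],0,5.1],
    [[0,0,0.3],0,5.1],
    [[0,0,0],0,5.1],
  ],
)

```text
clock: 20.48
position: [0.4643, -0.1372, 0.0474]
ee_rot: [0.742, 0.67, -0.027, 0.001]
ft_force: [-0.1, 0.3, -2.2]
grip_width: 0.597
```

```bash
python3 - <<'E'
from look import *
np.set_printoptions(precision=4,suppress=True)
bush(); look("l4")
a=cv2.imread("pics/l4_top.png")[170:320,340:540];b=cv2.imread("pics/l4_side.png")[260:410,280:480]
cv2.imwrite("pics/l4.png",cv2.resize(np.hstack([a,b]),(800,300)))
E
```

```text
p [ 0.4643 -0.1372  0.0474] bush in tool [-0.0003  0.0774 -0.0113] jaw underside about 0.042699999999999995 F [-0.1  0.3 -2.2]
top brass/wood 157 world [ 0.5286 -0.1715  0.0433] [ 0.5545 -0.1059  0.0784] tool [-0.0273  0.0641 -0.0341] [0.0387 0.0885 0.0024]
top steel 78 world [ 0.5271 -0.1724  0.0485] [ 0.5555 -0.1158  0.0735] tool [-0.0278  0.0601 -0.0281] [ 0.0283  0.0882 -0.0028]
side brass/wood 223 world [ 0.529  -0.1731  0.0441] [ 0.5564 -0.1183  0.0767] tool [-0.0271  0.0646 -0.0318] [0.0261 0.0906 0.0004]
side steel 250 world [ 0.5219 -0.1744  0.045 ] [ 0.5541 -0.1144  0.0719] tool [-0.0293  0.0601 -0.0275] [0.0288 0.089  0.0002]
```

View pics/l4.png

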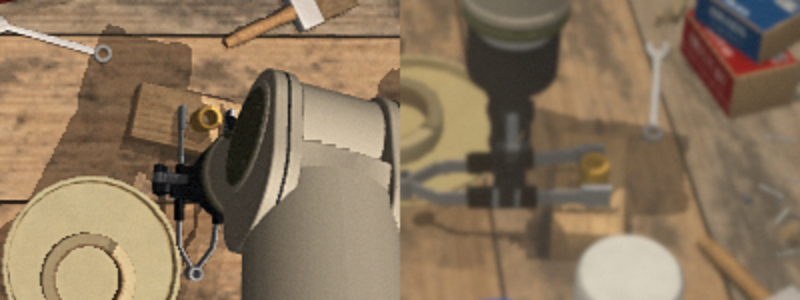

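The bush at (207,117) sits between the jaws, on the block, with the jaws at its lower half. Closing at 40 N.

>>> servo_tool(
  deltas=[
    [[0,0,0],0,4.6],
    [[0,0,0],0,4.3],
    [[0,0,0],0,4.0],
    [[0,0,0],0,3.5],
    [[0,0,0],0,3.5],
    [[0,0,0],0,3.5],
    [[0,0,0],0,3.5],
    [[0,0,0],0,3.5],
  ],
  force=40,
)

```text
clock: 21.25
position: [0.4652, -0.1372, 0.0489]
ee_rot: [0.742, 0.67, -0.027, 0.002]
ft_force: [0.0, 0.2, -3.6]
grip_width: 0.459
```

```bash
python3 - <<'E'
from look import *
np.set_printoptions(precision=4,suppress=True)
bush(); rows([]); look("l5")
E
```

```text
p [ 0.4652 -0.1372  0.0489] bush in tool [-0.0003  0.0765 -0.0096] jaw underside about 0.044399999999999995 F [ 0.   0.2 -3.6]
t 21.25 p [ 0.4652 -0.1372  0.0489] psi 1.47 tilt [-0.037 -0.039 -0.999] q [-0.32  0.26  0.54  2.02 -0.11  0.93  1.74] g 3.92 F [ 0.   0.2 -3.6]
top brass/wood 136 world [ 0.5262 -0.1831  0.043 ] [ 0.5609 -0.1044  0.0795] tool [-0.0366  0.0621 -0.0327] [0.0423 0.0952 0.0041]
top steel 89 world [ 0.5247 -0.162   0.0482] [ 0.5541 -0.1248  0.0726] tool [-0.0179  0.0602 -0.0251] [ 0.0187  0.0875 -0.0025]
side brass/wood 168 world [ 0.5293 -0.1587  0.046 ] [ 0.5554 -0.1272  0.0773] tool [-0.0151  0.0639 -0.0302] [0.0164 0.0887 0.0002]
side steel 190 world [ 0.5238 -0.1656  0.0468] [ 0.5524 -0.1234  0.0711] tool [-0.0207  0.0601 -0.0241] [0.0201 0.0886 0.0001]
```

Sleeves at 39 mm, so the tongs are closed on the bush. Lifting gently.

>>> servo_tool(
  deltas=[
    [[0,0,-0.4],0,3.5],
    [[0,0,-0.8],0,3.5],
    [[0,0,-1.2],0,3.5],
    [[0,0,-1.6],0,3.5],
    [[0,0,-2.0],0,3.5],
    [[0,0,-2.0],0,3.5],
    [[0,0,-2.0],0,3.5],
    [[0,0,-1.6],0,3.5],
    [[0,0,-1.2],0,3.5],
    [[0,0,-0.6],0,3.5],
    [[0,0,0],0,3.5],
    [[0,0,0],0,3.5],
  ],
  force=40,
)

```text
clock: 22.35
position: [0.4694, -0.1328, 0.1949]
ee_rot: [0.743, 0.669, -0.026, 0.003]
ft_force: [-0.1, 0.6, -2.0]
grip_width: 0.455
```

```bash
python3 - <<'E'
from look import *
np.set_printoptions(precision=4,suppress=True)
look("l6")
# sleeves point: jaws over strainer (.4125,.370); tongs direction al -> TCP, psi
for al in(.3,.5,.7): print(al,(.4125-.077*np.cos(al),.370-.077*np.sin(al)),al+np.pi/2)
rows([(.4125-.077*np.cos(.5),.370-.077*np.sin(.5),.19,.5+np.pi/2)],vmax=2.8)
E
```

```text
top brass/wood 198 world [ 0.5332 -0.1535  0.1853] [ 0.5571 -0.1267  0.2243] tool [-0.0135  0.0633 -0.0323] [0.0127 0.0872 0.0073]
top steel 139 world [ 0.5278 -0.159   0.1923] [ 0.5598 -0.1206  0.2186] tool [-0.0181  0.06   -0.0262] [0.0188 0.0884 0.0002]
side brass/wood 185 world [ 0.5336 -0.1548  0.1822] [ 0.5602 -0.1197  0.2221] tool [-0.0141  0.064  -0.0292] [0.0195 0.0889 0.0107]
side steel 242 world [ 0.5275 -0.1609  0.1927] [ 0.558  -0.1191  0.216 ] tool [-0.0208  0.0601 -0.023 ] [0.0197 0.0889 0.0002]
0.3 (np.float64(0.33893909033732833), np.float64(0.34724494408707685)) 1.8707963267948966
0.5 (np.float64(0.3449261427344413), np.float64(0.33308423352747635)) 2.0707963267948966
0.7 (np.float64(0.3536071515790944), np.float64(0.32039523808269776)) 2.2707963267948967
t 22.45 p [ 0.4691 -0.1327  0.1942] psi 1.467 tilt [-0.036 -0.039 -0.999] q [-0.38  0.06  0.55  1.87  0.01  1.25  1.64] g 3.92 F [ 0.1  0.7 -2.1]
[[2.65, 0.34, 0.02], np.float64(-0.032)]
[[2.66, 0.28, 0.02], np.float64(-0.032)]
[[2.66, 0.22, 0.02], np.float64(-0.032)]
[[2.67, 0.16, 0.02], np.float64(-0.032)]
[[2.67, 0.1, 0.02], np.float64(-0.032)]
[[2.67, 0.03, 0.02], np.float64(-0.032)]
[[2.66, -0.03, 0.02], np.float64(-0.032)]
[[2.66, -0.09, 0.02], np.float64(-0.032)]
[[2.65, -0.15, 0.02], np.float64(-0.032)]
[[2.65, -0.21, 0.02], np.float64(-0.032)]
[[2.64, -0.27, 0.02], np.float64(-0.032)]
[[2.63, -0.33, 0.02], np.float64(-0.032)]
[[2.62, -0.39, 0.02], np.float64(-0.032)]
[[2.61, -0.45, 0.02], np.float64(-0.032)]
[[2.59, -0.51, 0.02], np.float64(-0.032)]
[[2.58, -0.57, 0.02], np.float64(-0.032)]
[[2.56, -0.63, 0.02], np.float64(-0.032)]
[[2.55, -0.69, 0.02], np.float64(-0.032)]
[[2.53, -0.75, 0.02], np.float64(-0.032)]
-- 19
```

>>> servo_tool(
  deltas=[
    [[1.0,0.1,0],-0.012,3.5],
    [[1.8,0.2,0],-0.025,3.5],
    [[2.4,0.3,0],-0.032,3.5],
    [[2.7,0.3,0],-0.032,3.5],
    [[2.7,0.2,0],-0.032,3.5],
    [[2.7,0.2,0],-0.032,3.5],
    [[2.7,0.1,0],-0.032,3.5],
    [[2.7,0,0],-0.032,3.5],
    [[2.7,0,0],-0.032,3.5],
    [[2.7,-0.1,0],-0.032,3.5],
    [[2.7,-0.2,0],-0.032,3.5],
    [[2.7,-0.2,0],-0.032,3.5],
  ],
)

```text
clock: 23.45
position: [0.4497, 0.1826, 0.1738]
ee_rot: [0.6, 0.8, -0.032, -0.007]
ft_force: [0.5, -0.0, -1.2]
grip_width: 0.462
```

```bash
python3 - <<'E'
from look import *
rows([(.345,.333,.19,.5+np.pi/2)],vmax=2.8)
E
```

```text
t 23.45 p [0.4497 0.1826 0.1738] psi 1.856 tilt [-0.049 -0.043 -0.998] q [-0.72  0.11  0.25  1.86 -0.01  1.24  1.38] g 3.94 F [ 0.5 -0.  -1.2]
[[2.61, -0.42, -0.23], np.float64(-0.031)]
[[2.6, -0.48, -0.23], np.float64(-0.031)]
[[2.58, -0.54, -0.23], np.float64(-0.031)]
[[2.56, -0.6, -0.23], np.float64(-0.031)]
[[2.54, -0.66, -0.23], np.float64(-0.031)]
[[2.52, -0.72, -0.23], np.float64(-0.031)]
[[2.5, -0.78, -0.23], np.float64(-0.031)]
-- 7
```

>>> servo_tool(
  deltas=[
    [[2.6,-0.4,-0.6],-0.031,3.5],
    [[2.6,-0.5,-0.5],-0.031,3.5],
    [[2.6,-0.5,-0.4],-0.031,3.5],
    [[2.5,-0.6,-0.3],-0.031,3.5],
    [[2.4,-0.6,-0.3],-0.031,3.5],
    [[1.8,-0.6,-0.2],-0.031,3.5],
    [[0.9,-0.3,0],-0.02,3.5],
    [[0,0,0],0,3.5],
    [[0,0,0],0,3.5],
  ],
)

```text
clock: 24.2
position: [0.3426, 0.335, 0.1896]
ee_rot: [0.495, 0.868, -0.036, -0.014]
ft_force: [0.1, -1.0, -1.3]
grip_width: 0.456
```

```bash
cat > fin.py <<'E'
from look import *
np.set_printoptions(precision=4,suppress=True)
def brass(tag):
    p,psi,R,_=pose(); rows([])
    for n in("top","side"):
        c=eyes.calibration(n);pic,d=eyes.camera(n);P=cloud(c,d);cv2.imwrite(f"pics/{tag}_{n}.png",pic)
        hsv=cv2.cvtColor(pic,cv2.COLOR_BGR2HSV);T=(P-p)@R
        m=(T[...,1]>.055)&(T[...,1]<.1)&(abs(T[...,0])<.017)&(abs(T[...,2])<.045)&(hsv[...,1]>90)
        w=P[m]
        if m.sum()>5: print(n,m.sum(),"bush world",w.min(0),w.max(0),"mid",((w.min(0)+w.max(0))/2)[:2],"tool",T[m].min(0),T[m].max(0))
        m=(abs(P[...,2]-.107)<.006)&(np.hypot(P[...,0]-.4125,P[...,1]-.37)<.04)
        if m.sum()>15: print(n,"strainer rim",m.sum(),cv2.minEnclosingCircle(P[m][:,:2].astype(np.float32)),np.median(P[m][:,2]))
        m=(abs(P[...,2]-.0715)<.006)&(np.hypot(P[...,0]-.4115,P[...,1]-.369)<.05)
        if m.sum()>15: print(n,"pot rim",m.sum(),cv2.minEnclosingCircle(P[m][:,:2].astype(np.float32)))
    b=p+R@[0,.0755,0]; print("bush from pose",b,"bottom",b[2]-.011)
E
python3 - <<'E'
from fin import *
brass("f1")
E
```

```text
t 24.2 p [0.3426 0.335  0.1896] psi 2.106 tilt [-0.06  -0.049 -0.997] q [-0.93  0.1   0.07  1.83 -0.02  1.29  1.26] g 3.89 F [ 0.1 -1.  -1.3]
top 210 bush world [0.386  0.3613 0.1775] [0.4218 0.3909 0.2165] mid [0.4039 0.3761] tool [-0.0134  0.059  -0.033 ] [0.0157 0.0876 0.0056]
top strainer rim 95 ((0.41230279207229614, 0.36991065740585327), 0.023291755467653275) 0.10823276802035534
top pot rim 163 ((0.4113009572029114, 0.36838775873184204), 0.032474540174007416)
side 96 bush world [0.3971 0.3569 0.1741] [0.4225 0.3895 0.2135] mid [0.4098 0.3732] tool [-0.0156  0.0624 -0.0293] [0.0122 0.0864 0.0103]
side strainer rim 118 ((0.4105045795440674, 0.36843785643577576), 0.027237389236688614) 0.10489082504557556
side pot rim 178 ((0.41095107793807983, 0.3669179379940033), 0.033426593989133835)
bush from pose [0.4074 0.3734 0.1838] bottom 0.17280873185199813
```

Bush and strainer axes are about 6 mm apart, bush 66 mm above the rim. A small correction sideways and down:

>>> servo_tool(
  deltas=[
    [[-0.3,0.1,0.5],0,3.5],
    [[-0.2,0.1,0.7],0,3.5],
    [[0,0.1,0.7],0,3.5],
    [[0,0,0.3],0,3.5],
    [[0,0,0],0,3.5],
    [[0,0,0],0,3.5],
    [[0,0,0],0,3.5],
    [[0,0,0],0,3.5],
  ],
)

```text
clock: 24.97
position: [0.3514, 0.3249, 0.164]
ee_rot: [0.5, 0.865, -0.037, -0.013]
ft_force: [0.2, -1.0, -1.9]
grip_width: 0.458
```

```bash
python3 - <<'E'
from fin import *
brass("f2")
a=cv2.imread("pics/f2_top.png")[200:350,130:330];b=cv2.imread("pics/f2_side.png")[130:280,200:400]
cv2.imwrite("pics/f2.png",cv2.resize(np.hstack([a,b]),(800,300)))
E
```

```text
t 24.97 p [0.3514 0.3249 0.164 ] psi 2.093 tilt [-0.06  -0.051 -0.997] q [-0.91  0.12  0.08  1.87 -0.02  1.23  1.27] g 3.91 F [ 0.2 -1.  -1.9]
top 180 bush world [0.4045 0.3506 0.1524] [0.4305 0.3788 0.1893] mid [0.4175 0.3647] tool [-0.0135  0.063  -0.032 ] [0.0134 0.0874 0.0066]
top strainer rim 75 ((0.41200652718544006, 0.3695971667766571), 0.02327057160437107) 0.10816277140697246
top pot rim 148 ((0.41150355339050293, 0.3681451678276062), 0.03227854147553444)
side 94 bush world [0.4068 0.3482 0.1486] [0.4305 0.3805 0.188 ] mid [0.4186 0.3643] tool [-0.0166  0.0615 -0.0296] [0.0138 0.0885 0.0096]
side strainer rim 111 ((0.41626816987991333, 0.3691146969795227), 0.026773860678076744) 0.10484568362604645
side pot rim 168 ((0.4124349057674408, 0.3645705580711365), 0.03372451290488243)
bush from pose [0.4167 0.3623 0.1581] bottom 0.14710640619668497
```

View pics/f2.png

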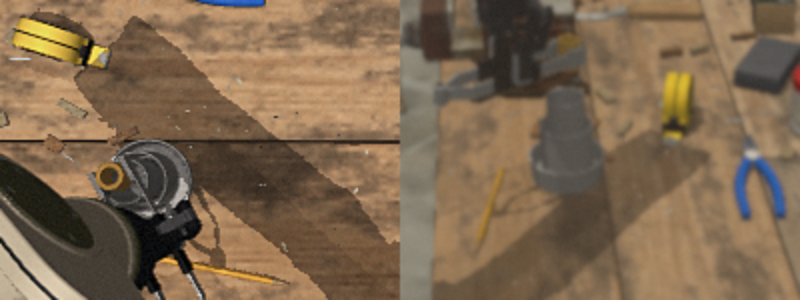

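The top crop shows the bush held in the jaws above the strainer mouth; the measured offset is about 8 mm. One more nudge to centre it.

>>> servo_tool(
  deltas=[
    [[0.3,-0.05,0],0,3.5],
    [[0.3,-0.05,0],0,3.5],
    [[0,0,0],0,3.5],
    [[0,0,0],0,3.5],
    [[0,0,0],0,3.5],
    [[0,0,0],0,3.5],
    [[0,0,0],0,3.5],
    [[0,0,0],0,3.5],
  ],
)

```text
clock: 25.73
position: [0.3469, 0.3311, 0.1648]
ee_rot: [0.5, 0.865, -0.036, -0.013]
ft_force: [0.4, 0.8, -2.2]
grip_width: 0.459
```

```bash
python3 - <<'E'
from fin import *
brass("f3"); print(telemetry.get_obs()["joint_velocities"]); print(pose()[0])
E
```

```text
t 25.73 p [0.3469 0.3311 0.1648] psi 2.094 tilt [-0.059 -0.05  -0.997] q [-0.92  0.12  0.08  1.86 -0.02  1.23  1.26] g 3.92 F [ 0.4  0.8 -2.2]
top 190 bush world [0.392  0.3565 0.1521] [0.4251 0.3847 0.191 ] mid [0.4086 0.3706] tool [-0.0132  0.0606 -0.0318] [0.0153 0.0878 0.0078]
top strainer rim 93 ((0.41219714283943176, 0.3701196610927582), 0.023501969873905182) 0.10801465851702208
top pot rim 161 ((0.4116850197315216, 0.3683156669139862), 0.032512616366147995)
side 92 bush world [0.4025 0.3537 0.1483] [0.4263 0.3838 0.1888] mid [0.4144 0.3687] tool [-0.0136  0.0629 -0.0302] [0.011  0.0879 0.0103]
side strainer rim 114 ((0.4113294184207916, 0.3702649772167206), 0.02664588764309883) 0.10526500150838858
side pot rim 171 ((0.41186293959617615, 0.36592745780944824), 0.034762583673000336)
bush from pose [0.4121 0.3687 0.1591] bottom 0.14805049621583583
[-0.0018 -0.0003 -0.0019 -0.0007 -0.0018  0.0013 -0.0002]
[0.3469 0.3311 0.1648]
```

The bush is centred to within about 3 mm, about 41 mm above the rim, and the arm is still.

```bash
python3 -c "
from workcell import order
print(order.hand_in())"
```

```text
the job is handed in; nothing more can be done
None
```

The drain is set up and I handed the job in at about 26 s. The pot stands in the drip pan and the strainer in the pot, both let go. The tongs, held at 40 N, grip the bush over the strainer's mouth.

**Last checks:**

| Check | Measured |
|---|---|
| Strainer rim height | 0.107–0.108 m (expected 0.107 m) |
| Strainer to pot axes | about 2 mm apart |
| Pot to pan axes | about 3 mm apart |
| Bush to strainer axes | about 1–4 mm apart |
| Bush underside above the rim | about 41 mm |
| Sleeve opening | 39 mm |
| Arm | at rest |

**Disagreements and untested points:**
- The side and top cameras differed by up to about 6 mm on the bush's position, because the arm partly hid it. The arm's own pose agreed with the mean of the two.
- The tool had drifted about 0.08 rad from vertical by the end, so the bush leans slightly.
- I pressed on the strainer with about 30 N as it reached the pot floor.
- I did not measure the pliers or tape measure again, but the arm never came near them.

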